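Drive the cacao discs out of the mould and fill the storage tube to its line

ROBOT

A 6-joint arm with a two-finger parallel gripper is mounted at the origin on the work surface. World frame = base frame: x ahead of the robot, y to its left, z up, the work surface at z = 0. Lengths are in m, angles in rad, forces in N, time in s.
With the tool pointing down it reaches from about 0.35 to 0.975 m from the base axis. Payload 4.9 kg.
Tool frame: the origin (TCP) lies at the very end of the fingers, on their centre line; the grasp point (between the pads) lies 19 mm behind it (manip.grasp_offset is the distance from the TCP to the grasp point, in m); z points along the fingers, y is the line along which they close (so a half turn about z gives the same grasp; the last joint's range is limited). The gripper opens to 85 mm and grips with 20 to 120 N. Pads are 22 mm wide; open, the fingers measure 114 mm over their backs; the gripper's body (76 mm by 85 mm) begins 54 mm behind the grasp point. The pads swing forward as they close: fully open they stand 13 mm farther back than shut.
Start: joints at [-1.264, 0.053, 1.613, -0, 1.476, -0.119], TCP at [0.258, -0.569, 0.231] pointing down, gripper open.
Joint ranges: [-3.01, 3.01], [-1.01, 2.22], [0.06, 2.58], [-1.02, 4.17], [0.09, 2.62], [-3.14, 3.14]. Speed limits (rad/s): [2.57, 2.57, 3.14, 3.14, 3.14, 3.14].

INTERFACE

Orientations are given as a unit quaternion [w, x, y, z].
In Python, from plant import manip, eyes, job_done, models gives the robot as it stands.
- The arm moves only by the tool servo_tool, never from a script. Its argument "motion" is one flat list of numbers, 5 for each row, row after row: the opening, from -1 (shut) to 1 (fully open), then the shift along the tool's x, y, z normalised to -1 to 1, where 1 is 120 mm, then the turn about the tool's z normalised to -1 to 1, where 1 is 45 degrees. A call has 1 to 5 rows; each row is the pose to reach, as a shift and turn from the pose commanded when the call began, along the tool's axes at that moment; what a row does not reach only later rows make up. A row lasts 1/8 s, in which the tool goes at most 62.5 mm and 10.7 degrees, less where a joint would pass 70% of its speed; a pose out of reach is approached as far as the arm can. A call with a number of a shift or a turn outside -1 to 1 is refused whole. A call with a gripper value outside its range is refused whole. The fingers move at their own pace and stop on an object; the grip force is fixed at half the most. Time passes only in rows, so rows that repeat a pose let the fingers close. It gives the time, the measured TCP pose, the force, the opening and the grip force at its end, in the units of the state.
- manip.state(): the state, without advancing time (a new reading comes with each control period).
- eyes.grab_frame(name): name is "side" or "top"; returns (picture, depth): 384x512x3 uint8, red, green, blue; 384x512 float32, m along the optical axis (not along the pixel's ray), 0 where there is no reading.
- eyes.camera_params(name): a dict with "fov_y" (degrees; the focal length in pixels is half the picture's height over the tangent of half this angle, whatever the lens; pixels are square), "cx", "cy" (the principal point, pixels), "D" ([k1, k2, p1, p2, k3] as OpenCV has them; the pictures are not rectified), "pose" (4x4, takes a point from camera to world coordinates). Camera axes: x right, y up, looking along -z (the intrinsics and any distortion apply to the point x, -y, -z); pixel columns grow to the right and rows downward; lengths in m; the calibration is good to about 2 mm. A picture is of the moment at which its call begins. camera_params takes no time and is no camera call.
- job_done(): hands the job in; it is judged then, once.
Trained networks look in the newest picture that a camera, given by its name, has taken for a name from the list of things; names that differ only in an ending like _2 or _b are one class to them, and where a whole thing is asked for, a point or a joint stands for the part that bears it (a point fixed in the world has none). Each returns a list of dicts, best first, with "p" (0 to 1); they miss things now and then, are a little off and sometimes report something else, mostly with a low value. They report only what shows in the picture. A call takes as long as a camera call.
- models.regions_of(camera, label): "mask" (384x512 bool, what is visible of it) and "pixel" ([column, row] in pixels, amid what is visible of it).
The state is a dict: "time": time; "joint_pos": joint angles; "joint_vel": joint speeds; "joint_efforts": joint torques, N m; "tool_pos": TCP position; "tool_rot": TCP orientation; "contact_force": force on the tool from outside, world axes, zero at the start; "ft_torque": the same for the moment, N m; "gripper_width": opening from 0.0 (shut) to 1.0 (fully open); "grasp_force": force on a finger pad.
Only numpy, scipy, OpenCV 4.12 (cv2) and the standard library are available. Lean on these libraries where they do the work, as an engineer would, in place of code of your own. Each camera call takes 0.05 s, during which the arm holds its last target. There are 200 camera calls.

TASK

Using the ejector rod, push every cacao disc that is in the mould down through its bore onto the tray (do not touch a disc with the gripper while it is still in the mould), and put the rod back upright in its stand. Pull the tray out and stack all those discs flat in the glass tube, topping it up with spare discs from the board if needed until the stack just reaches the red line and no higher. Push the empty tray fully back in, and leave the bowl, jars, scraper, spoon and grinder alone.

Things in the scene. Friction and masses are not known exactly. Their poses are not given: they have to be found in the camera images.
- mould: Fixed aluminium mould on the wooden board (board top at z = 0.020): a block 70 mm (its x) by 208 mm (y), 40 mm thick, on two end walls, underside 32 mm and top 72 mm above the board, with three 38 mm bores straight down through it, 55 mm apart along y; some bores may be empty. Origin: centre of its underside, at board level; z up; -x is the front, where the tray comes out.
- bore1 (a point): Centre of the mouth of bore 1 (mould y = -55 mm), level with the block's top. Spring balls low in each bore hold the disc up: its centre is then 54 mm above the board, its top 9 mm below the mouth. About 6 to 8 N from above drives it past the balls; pushed until its top is at the block's underside it drops flat on the tray, centre 15 mm above the board.
- bore2 (a point): Centre of the mouth of bore 2, the middle one (mould y = 0), level with the block's top
- bore3 (a point): Centre of the mouth of bore 3 (mould y = +55 mm), level with the block's top
- tray (a joint): How far the white tray under the mould is pulled out, m: 0 fully in, under the bores; 0.110 fully out. It slides along the mould's -x with 1.5 N of friction and stays where left, carrying the discs along. 110 by 164 mm, floor 6 mm above the board, rim 5 mm higher. Pulled out nearly all the way, its discs lie clear in front of the block.
- tray_handle (a point): Middle of the tray's upright red handle: a block 14 mm (mould x) by 24 mm (mould y), 38 mm tall, its top 43 mm and this point 31 mm above the board, 85 mm in front of the tray's centre
- rod_grip (a point): Loose ejector rod, 112 mm long, 0.1 to 0.2 kg, upright in its stand: steel foot 26 mm wide, 44 mm long; on it a collar 48 mm wide, 6 mm thick; then a round wooden handle 20 mm wide, 50 mm long; on top a knob 27 mm wide, 12 mm high. This point: on the axis, 70 mm above the foot's end, 20 mm above the collar. z along the rod to the knob.
- rod_tip (a point): Centre of the lower end of the rod's foot; z along the rod to the knob. With the collar on the mould block it is 4 mm below the block's underside.
- stand: Fixed dark wooden stand of the rod: a tube 60 mm wide, 50 mm tall above the board, with a 35 mm hole, on a foot 90 mm wide. Origin: centre of its underside, at board level. With the rod home, its collar rests on the stand's top and its foot's end is 6 mm above the board.
- stand_top (a point): Centre of the stand's hole, level with its top (50 mm above the board)
- tube: Fixed clear glass tube, 80 mm tall above the board, on a foot 76 mm wide; 39 mm wide inside, flared to 52 mm inside over its top 14 mm; inner floor 6 mm above the board. A red line round it, 60 mm above the board (54 mm above the inner floor), marks it full: three discs. Origin: centre of its underside, at board level.
- tube_floor (a point): Centre of the tube's inner floor
- tube_mouth (a point): Centre of the tube's mouth, level with its rim
- M1_c (a point): Hard dark-brown cacao disc, 36 mm in diameter, 18 mm thick, about 22 g; if present, held in bore 1 at the start (None when absent). This point is its centre; z is its axis.
- M2_c (a point): Hard dark-brown cacao disc, 36 mm in diameter, 18 mm thick, about 22 g; if present, held in bore 2 at the start (None when absent). This point is its centre; z is its axis.
- M3_c (a point): Hard dark-brown cacao disc, 36 mm in diameter, 18 mm thick, about 22 g; if present, held in bore 3 at the start (None when absent). This point is its centre; z is its axis.
- S1_c (a point): Spare disc, just like those in the mould (36 mm in diameter, 18 mm thick), lying flat on the board. This point is its centre; z is its axis.
- S2_c (a point): Spare disc, just like those in the mould (36 mm in diameter, 18 mm thick), lying flat on the board. This point is its centre; z is its axis.
- bowl: Bystander, loose: turquoise enamel bowl, 124 mm wide, 55 mm tall. Origin: its underside.
- jar1: Bystander, loose: closed glass jar with a cork-topped lid, 74 mm wide, 103 mm tall. Origin: its underside.
- jar2: Bystander, loose: second closed glass jar with a cork-topped lid, 74 mm wide, 103 mm tall. Origin: its underside.
- scraper: Bystander, loose: stainless dough scraper lying flat, 110 by 150 mm with a round wooden grip, 17 mm high. Origin: its underside.
- spoon: Bystander, loose: spoon with a wooden handle, lying flat. Origin: under its middle.
- grinder: Bystander, fixed: small electric grinder with a clear dome, 104 mm wide, 172 mm tall. Origin: centre of its underside.

How it is judged:
By the outcome, as a careful person would: the job done as asked, in the order asked, and still so for the second after the job is handed in, with the robot touching nothing.
Of M1, M2, M3 only 1 to 3 are there at a start; the rules pass over those that are not, and their reading is None.
At some moment in a run one of S1, S2 may be knocked a few centimetres aside while the robot is not near it.
Once in a run the grip may slacken for a moment while it holds something.
It also fails if it takes over 208 s, if anything falls off the work surface, if the arm or the gripper's body presses on something with over 40 N, if the wrist force passes 120 N, or if a joint passes its speed limit or range.

## Working session

There is one attempt and no reset: what is moved stays moved. The work goes in short steps, Python scripts to look and compute and a tool call to move; the robot and the scene stay as the last step left them, time stands still between calls to the robot, and variables do not carry over. Pictures are saved under pics/ and viewed, at most 14 in all, crops included, and the job is handed in when it is done.

Besides the shell and the picture viewer there is one more tool, called after ">>>" as name(argument=value, ...) on one line, values as JSON. servo_tool: Moves the arm, as the interface text tells. Its arguments: {"type":"object","properties":{"motion":{"type":"array","items":{"type":"number","minimum":-1,"maximum":1}}},"required":["motion"]}

```bash
mkdir -p pics; ls
python3 - <<'E'
from plant import manip, eyes
import cv2
for n in("top","side"):
    p,d=eyes.grab_frame(n); cv2.imwrite(f"pics/{n}0.png",p[:,:,::-1]); c=eyes.camera_params(n); print(c)
print(manip.state())
E
```

```text
pics
{'fov_y': 50.38345672854421, 'cx': 259.5096827263528, 'cy': 197.06011851012994, 'D': array([-0.00970881,  0.        ,  0.        ,  0.        ,  0.        ]), 'pose': array([[-0.02054754,  0.99682777, -0.07689083,  0.4814717 ],
       [-0.99977408, -0.02090484, -0.00384473,  0.01027364],
       [-0.00543992,  0.07679446,  0.99703211,  1.46726916],
       [ 0.        ,  0.        ,  0.        ,  1.        ]])}
{'fov_y': 57.15622304392076, 'cx': 256.50924264719265, 'cy': 190.67425008301348, 'D': array([-0.04363355,  0.        ,  0.        ,  0.        ,  0.        ]), 'pose': array([[ 0.98822752,  0.07932258, -0.13082166,  0.46638981],
       [-0.15294158,  0.53403275, -0.83151542, -0.85452765],
       [ 0.0039051 ,  0.84173449,  0.53987758,  0.6490581 ],
       [ 0.        ,  0.        ,  0.        ,  1.        ]])}
{'time': 0.1, 'joint_pos': array([-1.26398990e+00,  5.33196858e-02,  1.61416706e+00, -5.67915820e-06,
        1.47597631e+00, -1.18996666e-01]), 'joint_vel': array([-0.00031881, -0.00175592, -0.0011502 ,  0.00085982, -0.00025452,
       -0.0007273 ]), 'joint_efforts': array([ 9.73792908e-05, -3.94898951e+01, -3.71366358e+01, -1.11901190e-04,
        3.86871499e-03,  8.04359416e-06]), 'tool_pos': array([ 0.25798766, -0.5686524 ,  0.23016187]), 'tool_rot': array([-9.30813569e-04,  9.77421457e-01,  2.11296995e-01, -9.05048521e-05]), 'contact_force': array([ 0.54693893, -0.07135505, -0.52316316]), 'ft_torque': array([-0.00119691,  0.00310617,  0.00060866]), 'grasp_force': 0.0, 'gripper_width': 0.9987217065179617}
```

View pics/top0.png

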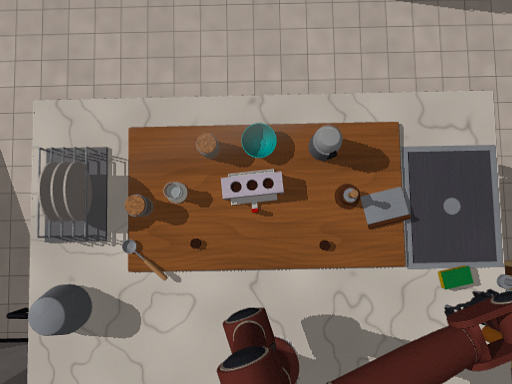

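View pics/side0.png

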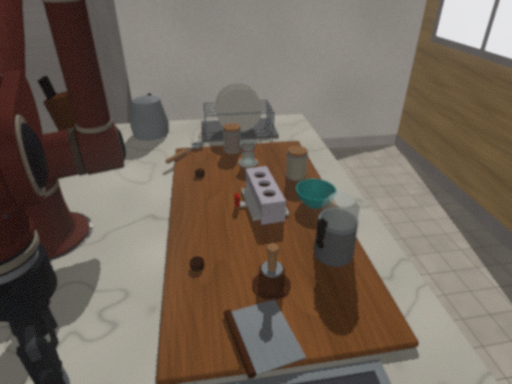

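The top view shows the mould at (252,186) with bores at (236,187), (252,185) and (268,183), and the handle at (255,208). The tube is at (176,192), the rod and stand at (348,196), and the spares at (196,243) and (325,245). The side view agrees. Next I'll measure them.

```bash
cat > h.py <<'E'
import numpy as np, cv2
from plant import manip, eyes, models
def K(n):
    c=eyes.camera_params(n); f=192/np.tan(np.radians(c["fov_y"]/2))
    return np.array([[f,0,c["cx"]],[0,f,c["cy"]],[0,0,1]]),c["D"],c["pose"]
def rays(n,px):
    k,D,P=K(n); u=cv2.undistortPoints(np.array(px,float).reshape(-1,1,2),k,D)[:,0]
    return np.c_[u[:,0],-u[:,1],-np.ones(len(u))]@P[:3,:3].T,P[:3,3]
def atz(n,px,z):            # pixels -> world at height z
    r,o=rays(n,px); return o+r*((z-o[2])/r[:,2])[:,None]
def cloud(n,d):             # world points for the whole picture
    v,u=np.mgrid[:384,:512]; r,o=rays(n,np.c_[u.ravel(),v.ravel()])
    return (o+r*d.reshape(-1,1)).reshape(384,512,3)
def proj(n,X):
    k,D,P=K(n); c=(np.atleast_2d(X)-P[:3,3])@P[:3,:3]
    return cv2.projectPoints(np.c_[c[:,0],-c[:,1],-c[:,2]],np.zeros(3),np.zeros(3),k,D)[0][:,0]
def best(n,l):
    r=models.regions_of(n,l); return r[0] if r else None
E
python3 - <<'E'
from h import *
np.set_printoptions(precision=4,suppress=True)
p,d=eyes.grab_frame("top"); C=cloud("top",d)
print("board z",np.median(C[230:260,220:300,2]))
for l in("mould","tray_handle","rod_grip","stand","tube","S1_c","M1_c"):
    for r in models.regions_of("top",l)[:3]:
        m=r["mask"]; q=C[m]; q=q[d[m]>0]
        print(l,round(r["p"],2),r["pixel"],m.sum(),"med",np.median(q,0),"z5/95",np.percentile(q[:,2],[5,95]),"ctr",np.mean(np.argwhere(m)[:,::-1],0))
for (u,v) in((236,187),(252,185),(268,183)): print(C[v-2:v+3,u-2:u+3,2].round(3))
m=best("top","mould")["mask"]&(abs(C[:,:,2]-.092)<.008)
rc=cv2.minAreaRect(C[m][:,:2].astype(np.float32)); print("mouldtop",rc)
# rect on pixels of block top at z .092
g=p.astype(int); 
cv2.imwrite("pics/c1.png",cv2.resize(p[160:220,210:310,::-1],None,fx=8,fy=8,interpolation=cv2.INTER_CUBIC)[:480,:800])
E
```

```text
board z 0.019886275767414086
mould 0.67 [234.1, 185.6] 83 med [0.6247 0.0956 0.0828] z5/95 [0.0778 0.0874] ctr [235.494  186.7229]
mould 0.61 [255.3, 191.8] 1670 med [0.6186 0.0392 0.0888] z5/95 [0.022  0.0955] ctr [251.6868 187.5419]
tray_handle 0.61 [254.8, 199.5] 436 med [0.5876 0.0389 0.0272] z5/95 [0.0215 0.0367] ctr [252.2271 192.6009]
rod_grip 0.73 [234.0, 186.3] 82 med [0.624  0.0955 0.0827] z5/95 [0.0778 0.0872] ctr [235.6829 187.4024]
rod_grip 0.49 [323.6, 249.0] 66 med [ 0.4162 -0.2082  0.0384] z5/95 [0.0331 0.0431] ctr [324.9848 245.8182]
rod_grip 0.44 [348.7, 195.5] 166 med [ 0.5872 -0.2898  0.0797] z5/95 [0.0725 0.1403] ctr [350.6205 195.0843]
stand 0.54 [342.6, 194.5] 266 med [ 0.5837 -0.2772  0.026 ] z5/95 [0.0203 0.071 ] ctr [344.2105 196.297 ]
tube 0.96 [174.6, 190.2] 352 med [0.6164 0.3111 0.0424] z5/95 [0.021  0.1004] ctr [174.9403 191.8523]
tube 0.47 [195.2, 242.9] 88 med [0.4326 0.2443 0.0373] z5/95 [0.0316 0.0435] ctr [194.9205 243.5909]
S1_c 0.72 [252.2, 194.4] 1463 med [0.6155 0.0402 0.0897] z5/95 [0.0233 0.0957] ctr [251.6398 187.7266]
S1_c 0.53 [196.6, 245.8] 86 med [0.4325 0.2443 0.0373] z5/95 [0.0311 0.0436] ctr [194.9535 243.7907]
[[0.085 0.082 0.078 0.081 0.084]
 [0.085 0.086 0.081 0.084 0.083]
 [0.083 0.084 0.076 0.085 0.078]
 [0.087 0.088 0.08  0.078 0.084]
 [0.082 0.082 0.084 0.084 0.081]]
[[0.082 0.084 0.089 0.079 0.081]
 [0.081 0.083 0.078 0.075 0.085]
 [0.078 0.083 0.08  0.079 0.083]
 [0.079 0.084 0.086 0.084 0.082]
 [0.084 0.081 0.085 0.081 0.08 ]]
[[0.086 0.08  0.085 0.086 0.081]
 [0.084 0.084 0.085 0.082 0.087]
 [0.084 0.076 0.085 0.081 0.081]
 [0.085 0.084 0.082 0.078 0.086]
 [0.084 0.08  0.082 0.082 0.082]]
mouldtop ((0.6252846121788025, 0.09746462851762772), (0.02983061410486698, 0.029999596998095512), 17.669748306274414)
```

View pics/c1.png

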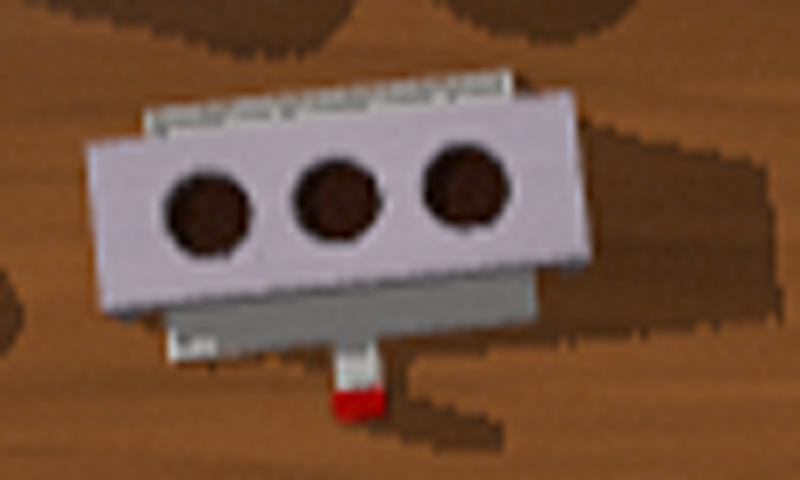

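All three bores hold a disc: they read z≈0.083, as expected. In the crop, the bores are at (208,213), (337,200) and (466,186), and the handle is at (358,402). No spares are needed. Next is a finer fit.

Run:
```python
from h import *
np.set_printoptions(precision=4,suppress=True)
def comp(m): 
    n,l,s,c=cv2.connectedComponentsWithStats(m.astype(np.uint8)); return [(s[i,4],c[i]) for i in range(1,n) if s[i,4]>25]
p,d=eyes.grab_frame("top"); C=cloud("top",d); g=p.astype(int); S=g.sum(2)
# mould top outline
m=np.zeros(S.shape,bool); m[168:202,218:288]=1
blk=m&(C[:,:,2]>.078); blk=blk&((S>330)|True)
q=np.argwhere(blk)[:,::-1]; rc=cv2.minAreaRect(atz("top",q,.092)[:,:2].astype(np.float32)); print("block",rc)
dark=m&(S<150)&(C[:,:,2]>.07)
for a,c in comp(dark): print("bore",a,c,atz("top",c,.092))
red=(g[:,:,0]>120)&(g[:,:,1]<50)&(g[:,:,2]<50); red[:195]=0; red[225:]=0; red[:,:240]=0;red[:,275:]=0
for a,c in comp(red): print("handle",a,c,atz("top",c,.063))
for z0,z1,zz,n in((.125,.16,.138,"knob"),(.066,.085,.076,"collar")):
    w=np.zeros_like(m); w[180:212,330:362]=1; w&=(C[:,:,2]>z0)&(C[:,:,2]<z1); q=np.argwhere(w)[:,::-1]
    X=atz("top",q,zz); print(n,len(q),X.mean(0),X.min(0),X.max(0))
w=np.zeros_like(m); w[178:206,160:192]=1; w&=(C[:,:,2]>.09); q=np.argwhere(w)[:,::-1]
if len(q): 
    X=atz("top",q,.1); print("tube rim",len(q),cv2.minEnclosingCircle(X[:,:2].astype(np.float32)),X.mean(0))
cv2.imwrite("pics/t1.png",np.hstack([cv2.resize(p[r-20:r+20,c-20:c+20,::-1],(400,400),interpolation=cv2.INTER_CUBIC) for c,r in((176,192),(348,196))]))
ps,ds=eyes.grab_frame("side"); cv2.imwrite("pics/s1.png",cv2.resize(ps[130:310,190:350,::-1],None,fx=3.3,fy=3.3,interpolation=cv2.INTER_CUBIC))
```

```text
block ((0.6324973106384277, 0.04016365855932236), (0.2116941213607788, 0.1020718589425087), 86.78582763671875)
bore 79 [267.5063 182.9367] [[ 0.6349 -0.0125  0.092 ]]
bore 78 [251.6154 184.7051] [[0.6301 0.0415 0.092 ]]
bore 78 [235.4231 186.3846] [[0.6255 0.0964 0.092 ]]
knob 56 [ 0.589  -0.2933  0.138 ] [ 0.5776 -0.3065  0.138 ] [ 0.6008 -0.2801  0.138 ]
collar 162 [ 0.5873 -0.2875  0.076 ] [ 0.5587 -0.321   0.076 ] [ 0.6169 -0.263   0.076 ]
tube rim 105 ((0.6141268014907837, 0.3032088875770569), 0.03731592372059822) [0.616  0.3128 0.1   ]
```

View pics/t1.png

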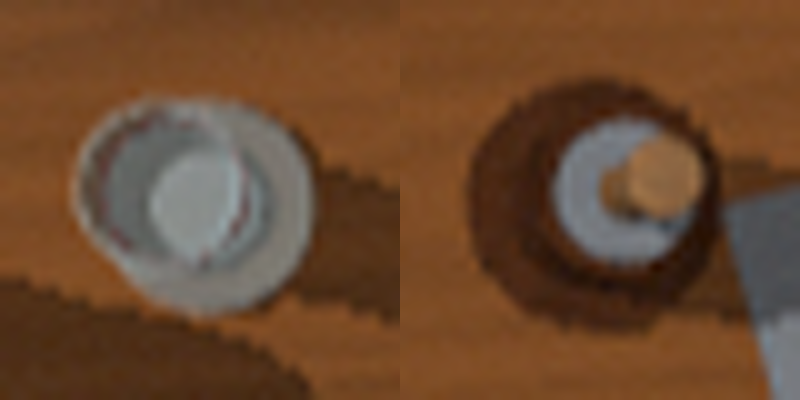

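View pics/s1.png

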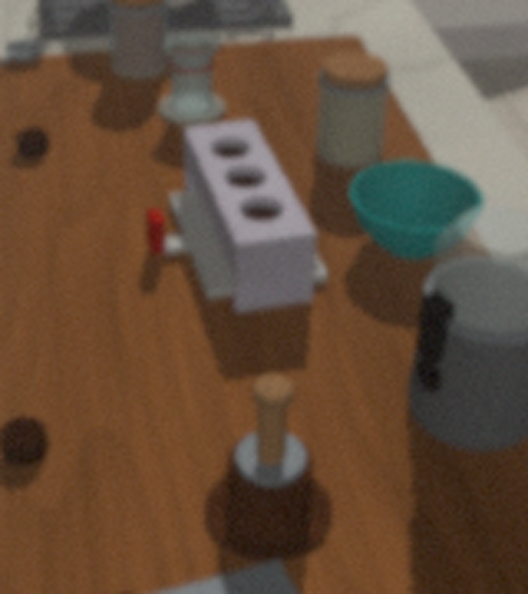

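The tube rim's centre is near top pixel (171.8,189.8) and its foot near (176.7,192.2). The knob is near (353.9,193) and the collar near (349.9,194.6). In the side crop, the bores are at (231,148), (246,177) and (263,209), and the collar is at (270,460).

Run:
```python
from h import *
np.set_printoptions(precision=4,suppress=True)
sc=lambda u,v:(190+(u+.5)/3.3-.5,130+(v+.5)/3.3-.5)
for n,t,s,z in(("bore3",(235.42,186.38),sc(231,148),.092),("bore2",(251.6,184.7),sc(246,177),.092),("bore1",(267.5,182.94),sc(263,209),.092),
  ("knobtop",(353.9,193),sc(274,381),.138),("collar",(349.9,194.6),sc(270,458),.076),("tuberim",(171.8,189.8),sc(193,45),.1),
  ("tubefoot",(176.7,192.2),sc(191,102),.025),("handle",(254.8,209.8),sc(155,212),.063)):
    print(n,atz("top",t,z)[0],atz("side",s,z)[0])
```

```text
bore3 [0.6255 0.0964 0.092 ] [0.6256 0.0954 0.092 ]
bore2 [0.6301 0.0415 0.092 ] [0.6307 0.041  0.092 ]
bore1 [ 0.6349 -0.0125  0.092 ] [ 0.6363 -0.0143  0.092 ]
knobtop [ 0.5908 -0.2931  0.138 ] [ 0.5915 -0.2885  0.138 ]
collar [ 0.5907 -0.2934  0.076 ] [ 0.589  -0.2964  0.076 ]
tuberim [0.6176 0.3105 0.1   ] [0.6182 0.3125 0.1   ]
tubefoot [0.6162 0.3096 0.025 ] [0.6163 0.3202 0.025 ]
handle [0.5461 0.0328 0.063 ] [0.5459 0.0391 0.063 ]
```

>>> servo_tool(motion=[1,1,-0.27,0,-1,1,1,-0.27,0,-1,1,1,-0.27,0,-1,1,1,-0.27,0,-1,1,1,-0.27,0,-1])

```text
time: 1.27
tool_pos: [0.3542, -0.49, 0.2314]
tool_rot: [0.0, 0.822, 0.569, -0.0]
contact_force: [-0.5, -0.3, 0.6]
gripper_width: 0.997
grasp_force: 0.0
```

>>> servo_tool(motion=[1,1,0.57,0,-0.57,1,1,0.57,0,-0.57,1,1,0.57,0,-0.57,1,1,0.57,0,-0.57])

```text
time: 1.78
tool_pos: [0.4609, -0.4013, 0.2313]
tool_rot: [-0.0, 0.676, 0.737, -0.0]
contact_force: [-0.3, -0.4, 0.4]
gripper_width: 0.999
grasp_force: 0.0
```

```bash
cat > go.py <<'E'
import sys; from h import *
def tool():
    s=manip.state(); w,x,y,z=s["tool_rot"]; a=2*np.arctan2(y,x) 
    return s,np.array(s["tool_pos"]),(a+np.pi)%(2*np.pi)-np.pi
def go(x,y,z,yaw=1.657):
    s,p,a=tool(); d=np.array([x,y,z])-p
    v=np.array([d[0]*np.cos(a)+d[1]*np.sin(a),d[0]*np.sin(a)-d[1]*np.cos(a),-d[2]])/.12
    t=((a-yaw+np.pi/2)%np.pi-np.pi/2)/(np.pi/4)
    print("at",p.round(4),"yaw",round(a,4),"shift",v.round(3),"turn",round(t,3),"F",np.round(s["contact_force"],1),"w",round(s["gripper_width"],3),"g",round(s["grasp_force"],1),"t",round(s["time"],2))
if __name__=="__main__": go(*map(float,sys.argv[1:]))
E
python3 go.py .590 -.2935 .16
```

```text
at [ 0.4609 -0.4013  0.2313] yaw 1.658 shift [0.801 1.15  0.594] turn 0.001 F [-0.3 -0.4  0.4] w 0.999 g 0.0 t 1.77
```

>>> servo_tool(motion=[1,0.8,1,0,0,1,0.8,1,0,0,1,0.8,1,0,0,1,0.8,1,0,0])

```text
time: 2.28
tool_pos: [0.5718, -0.2954, 0.2311]
tool_rot: [-0.0, 0.676, 0.737, -0.0]
contact_force: [0.0, -0.8, -0.8]
gripper_width: 0.998
grasp_force: 0.0
```

>>> servo_tool(motion=[1,0,0.15,0.3,0,1,0,0.15,0.5,0,1,0,0.15,0.5,0])

```text
time: 2.65
tool_pos: [0.5868, -0.2949, 0.1683]
tool_rot: [-0.003, 0.677, 0.736, -0.001]
contact_force: [-0.1, 0.7, -0.6]
gripper_width: 1.004
grasp_force: 0.0
```

```bash
python3 go.py .590 -.2935 .081
python3 - <<'E'
from h import *
p,d=eyes.grab_frame("side"); cv2.imwrite("pics/s2.png",cv2.resize(p[150:310,190:350,::-1],None,fx=3.5,fy=3.5,interpolation=cv2.INTER_CUBIC))
E
```

```text
at [ 0.5868 -0.2949  0.1683] yaw 1.6554 shift [0.009 0.028 0.727] turn -0.002 F [-0.1  0.7 -0.6] w 1.004 g 0.0 t 2.65
```

View pics/s2.png

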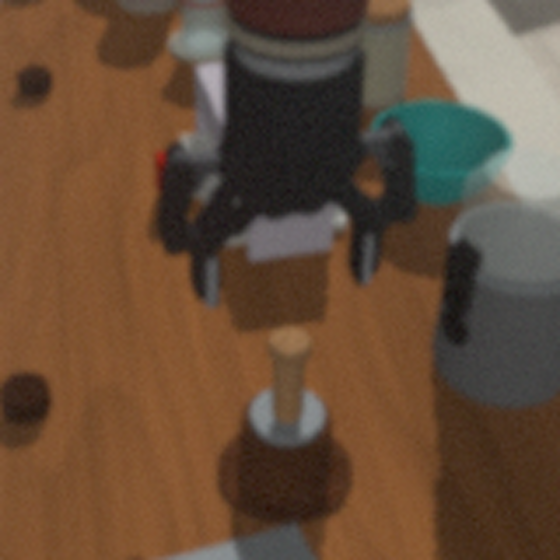

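The fingers straddle the rod: tips at (205,290) and (365,270), knob at (290,340). I'll descend and grip.

>>> servo_tool(motion=[1,0.01,0.02,0.4,0,1,0.01,0.02,0.73,0,1,0.01,0.02,0.73,0,1,0.01,0.02,0.73,0])

```text
time: 3.2
tool_pos: [0.5928, -0.2941, 0.0867]
tool_rot: [0.002, 0.676, 0.737, 0.0]
contact_force: [1.1, 0.3, 0.5]
gripper_width: 1.001
grasp_force: 0.0
```

>>> servo_tool(motion=[-1,0,0,0,0,-1,0,0,0,0,-1,0,0,0,0,-1,0,0,0,0,-1,0,0,0,0])

```text
time: 3.82
tool_pos: [0.5918, -0.2928, 0.0844]
tool_rot: [0.0, 0.675, 0.738, -0.0]
contact_force: [-0.5, -0.3, 3.8]
gripper_width: 0.248
grasp_force: 58.3
```

>>> servo_tool(motion=[-1,0,0,0,0,-1,0,0,-0.2,0,-1,0,0,-0.4,0,-1,0,0,-0.8,0,-1,0,0,-0.8,0])

```text
time: 4.45
tool_pos: [0.5939, -0.2941, 0.1845]
tool_rot: [0.004, 0.675, 0.738, 0.001]
contact_force: [0.7, -0.3, -1.1]
gripper_width: 0.251
grasp_force: 58.9
```

```bash
python3 go.py .635 -.0135 .18
python3 - <<'E'
from h import *
p,d=eyes.grab_frame("side"); cv2.imwrite("pics/s3.png",cv2.resize(p[130:310,190:350,::-1],None,fx=3.3,fy=3.3,interpolation=cv2.INTER_CUBIC))
E
```

```text
at [ 0.5939 -0.2941  0.1845] yaw 1.6589 shift [2.299 0.547 0.038] turn 0.002 F [ 0.7 -0.3 -1.1] w 0.251 g 58.9 t 4.45
```

View pics/s3.png

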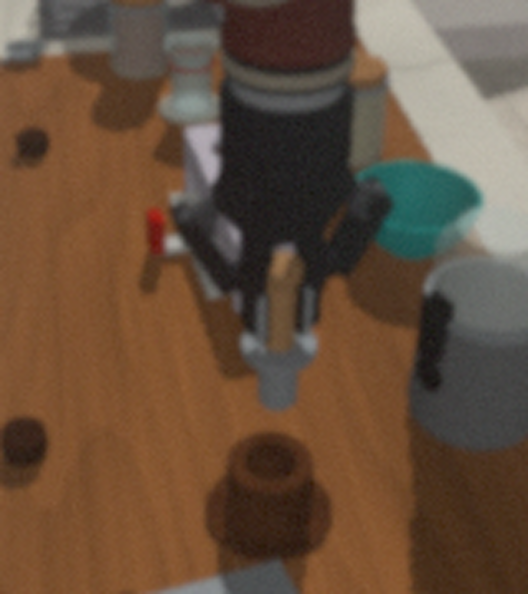

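The rod is held upright in the picture, with its foot at (278,400) clear of the stand. I'll move to bore 1.

>>> servo_tool(motion=[-1,0.5,0.12,0,0,-1,0.95,0.25,0,0,-1,1,0.27,0,0])

```text
time: 4.88
tool_pos: [0.6124, -0.1665, 0.1766]
tool_rot: [-0.002, 0.674, 0.739, -0.0]
contact_force: [-0.0, -0.2, -1.6]
gripper_width: 0.244
grasp_force: 58.9
```

>>> servo_tool(motion=[-1,0.5,0.12,0,0,-1,0.95,0.25,0,0,-1,1,0.27,0,0])

```text
time: 5.25
tool_pos: [0.6344, -0.0453, 0.1775]
tool_rot: [-0.001, 0.674, 0.739, -0.001]
contact_force: [-0.2, -0.8, -1.5]
gripper_width: 0.248
grasp_force: 58.9
```

>>> servo_tool(motion=[-1,0.3,0.01,0,0,-1,0.3,0.01,0,0,-1,0.3,0.01,0,0,-1,0.3,0.01,0,0])

```text
time: 5.75
tool_pos: [0.633, -0.0134, 0.1792]
tool_rot: [-0.0, 0.676, 0.737, -0.0]
contact_force: [0.1, -0.5, -1.1]
gripper_width: 0.249
grasp_force: 58.9
```

```bash
python3 go.py .635 -.0135 .108
python3 - <<'E'
from h import *
p,d=eyes.grab_frame("side"); cv2.imwrite("pics/s4.png",cv2.resize(p[140:270,210:330,::-1],None,fx=4.5,fy=4.5,interpolation=cv2.INTER_CUBIC))
E
```

```text
at [ 0.633  -0.0134  0.1792] yaw 1.6572 shift [-0.003  0.017  0.593] turn 0.0 F [ 0.1 -0.5 -1.1] w 0.249 g 58.9 t 5.75
```

View pics/s4.png

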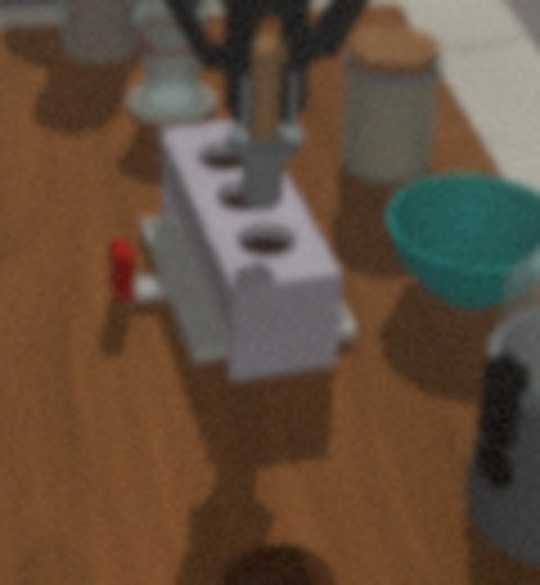

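The foot end shows at crop (262,198), just above bore 1's mouth at (267,238). Before inserting, I'll check its world position.

Run:
```python
from h import *
s=lambda u,v:(210+(u+.5)/4.5-.5,140+(v+.5)/4.5-.5)
for z in (.118,.121,.124): print(atz("side",s(262,197),z))
print(atz("side",s(267,238),.092))
```

```text
[[ 0.63333907 -0.00292795  0.118     ]]
[[ 0.63239596 -0.00773872  0.121     ]]
[[ 0.63145285 -0.01254949  0.124     ]]
[[ 0.63560318 -0.01156606  0.092     ]]
```

>>> servo_tool(motion=[-1,0,0.02,0.15,0,-1,0,0.02,0.3,0,-1,0,0.02,0.3,0,-1,0,0.02,0.3,0])

```text
time: 6.3
tool_pos: [0.6353, -0.0117, 0.1433]
tool_rot: [-0.0, 0.675, 0.738, -0.0]
contact_force: [0.3, -0.6, -1.8]
gripper_width: 0.246
grasp_force: 58.9
```

>>> servo_tool(motion=[-1,0,0,0.05,0,-1,0,0,0.1,0,-1,0,0,0.15,0,-1,0,0,0.2,0,-1,0,0,0.2,0])

```text
time: 6.92
tool_pos: [0.6344, -0.0116, 0.1182]
tool_rot: [-0.001, 0.675, 0.738, -0.001]
contact_force: [-0.9, 0.7, -1.2]
gripper_width: 0.254
grasp_force: 58.9
```

>>> servo_tool(motion=[-1,0,0,0.04,0,-1,0,0,0.08,0,-1,0,0,0.1,0,-1,0,0,0.1,0,-1,0,0,0.1,0])

```text
time: 7.55
tool_pos: [0.6356, -0.0118, 0.1079]
tool_rot: [0.0, 0.675, 0.738, 0.0]
contact_force: [0.5, 0.5, -0.7]
gripper_width: 0.245
grasp_force: 58.9
```

```bash
python3 go.py .635 -.0135 .108
```

```text
at [ 0.6356 -0.0118  0.1079] yaw 1.6589 shift [-0.014 -0.006 -0.001] turn 0.002 F [ 0.5  0.5 -0.7] w 0.245 g 58.9 t 7.55
```

>>> servo_tool(motion=[-1,0,0,0.02,0,-1,0,0,0.03,0,-1,0,0,0.03,0])

```text
time: 7.92
tool_pos: [0.6362, -0.0118, 0.1064]
tool_rot: [0.001, 0.675, 0.738, 0.0]
contact_force: [-3.1, -0.7, 6.7]
gripper_width: 0.245
grasp_force: 58.3
```

>>> servo_tool(motion=[-1,0,0,-0.2,0,-1,0,0,-0.5,0,-1,0,0,-0.6,0,-1,0,0,-0.6,0,-1,0,0,-0.6,0])

```text
time: 8.55
tool_pos: [0.6345, -0.0116, 0.1741]
tool_rot: [-0.001, 0.675, 0.738, -0.001]
contact_force: [0.2, 0.3, -1.5]
gripper_width: 0.246
grasp_force: 59.1
```

```bash
python3 go.py .6303 .0413 .177
python3 - <<'E'
from h import *
p,d=eyes.grab_frame("side"); cv2.imwrite("pics/s5.png",cv2.resize(p[140:270,210:330,::-1],None,fx=4.5,fy=4.5,interpolation=cv2.INTER_CUBIC))
E
```

```text
at [ 0.6345 -0.0116  0.1741] yaw 1.6589 shift [ 0.442  0.004 -0.024] turn 0.002 F [ 0.2  0.3 -1.5] w 0.246 g 59.1 t 8.55
```

View pics/s5.png

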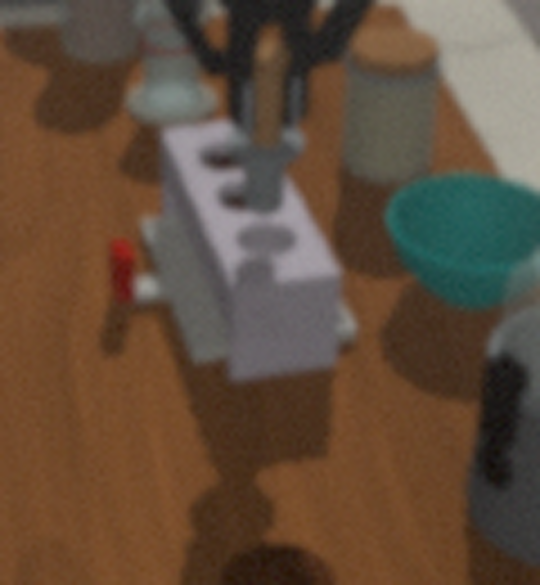

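Bore 1 is now grey, i.e. empty, and the collar seated at TCP z 0.106. On to bores 2 and 3 with the same strokes.

>>> servo_tool(motion=[-1,0.25,0,0,0,-1,0.45,0,0,0,-1,0.45,0,0,0,-1,0.45,0,0,0])

```text
time: 9.1
tool_pos: [0.6303, 0.0417, 0.175]
tool_rot: [-0.0, 0.675, 0.738, -0.001]
contact_force: [-0.3, 0.5, -1.3]
gripper_width: 0.252
grasp_force: 59.1
```

>>> servo_tool(motion=[-1,0,0,0.15,0,-1,0,0,0.25,0,-1,0,0,0.3,0,-1,0,0,0.35,0,-1,0,0,0.4,0])

```text
time: 9.72
tool_pos: [0.6309, 0.042, 0.128]
tool_rot: [0.0, 0.675, 0.738, 0.0]
contact_force: [-0.1, -0.3, 1.1]
gripper_width: 0.248
grasp_force: 59.0
```

>>> servo_tool(motion=[-1,0,0,0.05,0,-1,0,0,0.1,0,-1,0,0,0.15,0,-1,0,0,0.18,0,-1,0,0,0.18,0])

```text
time: 10.35
tool_pos: [0.6308, 0.0421, 0.1064]
tool_rot: [0.0, 0.675, 0.738, 0.0]
contact_force: [0.0, 0.1, -0.1]
gripper_width: 0.249
grasp_force: 59.2
```

```bash
python3 go.py .6303 .0413 .177
```

```text
at [0.6308 0.0421 0.1064] yaw 1.6588 shift [-0.006 -0.005 -0.588] turn 0.002 F [ 0.   0.1 -0.1] w 0.249 g 59.2 t 10.35
```

>>> servo_tool(motion=[-1,0,0,0.02,0,-1,0,0,0.02,0])

```text
time: 10.6
tool_pos: [0.6313, 0.042, 0.1064]
tool_rot: [0.0, 0.675, 0.738, 0.0]
contact_force: [-4.0, 0.6, 8.7]
gripper_width: 0.253
grasp_force: 58.5
```

>>> servo_tool(motion=[-1,0,0,-0.2,0,-1,0,0,-0.5,0,-1,0,0,-0.6,0,-1,0,0,-0.6,0])

```text
time: 11.1
tool_pos: [0.6312, 0.042, 0.1768]
tool_rot: [0.001, 0.675, 0.738, 0.001]
contact_force: [-0.5, 0.7, -1.3]
gripper_width: 0.249
grasp_force: 59.5
```

>>> servo_tool(motion=[-1,0.25,0,0,0,-1,0.45,0,0,0,-1,0.45,0,0,0,-1,0.45,0,0,0])

```text
time: 11.6
tool_pos: [0.6253, 0.0954, 0.1745]
tool_rot: [-0.001, 0.675, 0.738, -0.001]
contact_force: [0.3, 0.2, -1.5]
gripper_width: 0.25
grasp_force: 59.5
```

>>> servo_tool(motion=[-1,0,0,0.15,0,-1,0,0,0.25,0,-1,0,0,0.3,0,-1,0,0,0.35,0,-1,0,0,0.4,0])

```text
time: 12.22
tool_pos: [0.6262, 0.0958, 0.128]
tool_rot: [0.0, 0.675, 0.738, 0.0]
contact_force: [-0.4, -0.1, 0.4]
gripper_width: 0.246
grasp_force: 59.3
```

>>> servo_tool(motion=[-1,0,0,0.05,0,-1,0,0,0.1,0,-1,0,0,0.15,0,-1,0,0,0.18,0,-1,0,0,0.2,0])

```text
time: 12.85
tool_pos: [0.626, 0.0959, 0.1064]
tool_rot: [-0.0, 0.675, 0.738, -0.0]
contact_force: [-9.8, -1.1, 16.5]
gripper_width: 0.247
grasp_force: 58.4
```

```bash
python3 go.py .6255 .096 .177
```

```text
at [0.626  0.0959 0.1064] yaw 1.659 shift [ 0.001 -0.004 -0.588] turn 0.003 F [-9.8 -1.1 16.5] w 0.247 g 58.4 t 12.85
```

>>> servo_tool(motion=[-1,0,0,-0.2,0,-1,0,0,-0.5,0,-1,0,0,-0.62,0,-1,0,0,-0.62,0])

```text
time: 13.35
tool_pos: [0.6267, 0.0959, 0.1796]
tool_rot: [0.001, 0.675, 0.738, 0.001]
contact_force: [0.1, -0.2, -0.5]
gripper_width: 0.243
grasp_force: 59.9
```

>>> servo_tool(motion=[-1,-0.5,-0.1,0,0,-1,-1,-0.18,0,0,-1,-1,-0.18,0,0])

```text
time: 13.72
tool_pos: [0.6137, -0.029, 0.1761]
tool_rot: [-0.001, 0.677, 0.736, -0.001]
contact_force: [-0.1, 1.2, -1.8]
gripper_width: 0.245
grasp_force: 59.9
```

>>> servo_tool(motion=[-1,-0.5,-0.1,0,0,-1,-1,-0.18,0,0,-1,-1,-0.18,0,0])

```text
time: 14.1
tool_pos: [0.603, -0.1496, 0.1766]
tool_rot: [-0.001, 0.677, 0.736, -0.001]
contact_force: [0.0, 0.3, -2.1]
gripper_width: 0.252
grasp_force: 59.9
```

>>> servo_tool(motion=[-1,-0.5,-0.1,0,0,-1,-1,-0.18,0,0,-1,-1,-0.18,0,0])

```text
time: 14.48
tool_pos: [0.5925, -0.2704, 0.1769]
tool_rot: [-0.001, 0.677, 0.736, -0.0]
contact_force: [0.0, 1.4, -1.2]
gripper_width: 0.243
grasp_force: 59.9
```

>>> servo_tool(motion=[-1,-0.2,-0.02,0,0,-1,-0.2,-0.02,0,0,-1,-0.2,-0.02,0,0,-1,-0.2,-0.02,0,0])

```text
time: 14.98
tool_pos: [0.593, -0.2916, 0.1784]
tool_rot: [-0.0, 0.675, 0.738, 0.0]
contact_force: [0.7, -1.1, -0.2]
gripper_width: 0.243
grasp_force: 59.9
```

```bash
python3 go.py .5918 -.2928 .086
python3 - <<'E'
from h import *
p,d=eyes.grab_frame("side"); t,_=eyes.grab_frame("top")
a=cv2.resize(p[200:300,230:320,::-1],(400,444),interpolation=cv2.INTER_CUBIC); b=cv2.resize(t[160:220,220:280,::-1],(400,444),interpolation=cv2.INTER_CUBIC)
cv2.imwrite("pics/s6.png",np.hstack([a,b]))
E
```

```text
at [ 0.593  -0.2916  0.1784] yaw 1.66 shift [-0.009 -0.011  0.77 ] turn 0.004 F [ 0.7 -1.1 -0.2] w 0.243 g 59.9 t 14.97
```

View pics/s6.png

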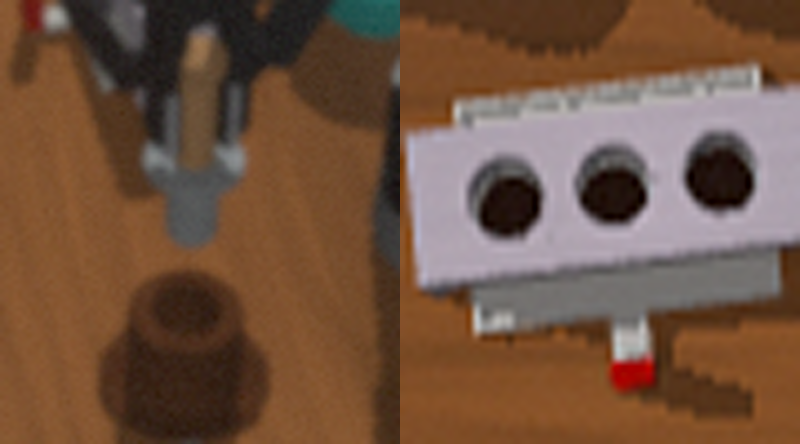

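All three discs are now low in their bores, and the rod's foot at (190,240) is above the stand hole at (187,303). I'll lower it in.

>>> servo_tool(motion=[-1,-0.01,-0.01,0.2,0,-1,-0.01,-0.01,0.4,0,-1,-0.01,-0.01,0.5,0,-1,-0.01,-0.01,0.5,0])

```text
time: 15.58
tool_pos: [0.5912, -0.2933, 0.1175]
tool_rot: [-0.001, 0.675, 0.738, -0.0]
contact_force: [-0.1, -0.2, -1.4]
gripper_width: 0.245
grasp_force: 59.9
```

>>> servo_tool(motion=[-1,0,0,0.1,0,-1,0,0,0.2,0,-1,0,0,0.25,0,-1,0,0,0.27,0,-1,0,0,0.27,0])

```text
time: 16.2
tool_pos: [0.5917, -0.2939, 0.086]
tool_rot: [-0.0, 0.675, 0.738, -0.0]
contact_force: [0.0, -0.1, -0.4]
gripper_width: 0.25
grasp_force: 59.9
```

```bash
python3 go.py .5918 -.2928 .0844
```

```text
at [ 0.5917 -0.2939  0.086 ] yaw 1.6589 shift [0.009 0.002 0.014] turn 0.002 F [ 0.  -0.1 -0.4] w 0.25 g 59.9 t 16.2
```

>>> servo_tool(motion=[-1,0,0,0.015,0,-1,0,0,0.015,0,1,0,0,0.015,0,1,0,0,0.015,0,1,0,0,0.015,0])

```text
time: 16.82
tool_pos: [0.5919, -0.294, 0.0846]
tool_rot: [0.0, 0.675, 0.738, 0.0]
contact_force: [1.2, -0.2, 0.1]
gripper_width: 0.872
grasp_force: 0.0
```

>>> servo_tool(motion=[1,0,0,0,0,1,0,0,-0.2,0,1,0,0,-0.5,0,1,0,0,-1,0,1,0,0,-1,0])

```text
time: 17.45
tool_pos: [0.5948, -0.2958, 0.2123]
tool_rot: [0.006, 0.675, 0.738, 0.001]
contact_force: [0.4, -1.0, 0.7]
gripper_width: 0.997
grasp_force: 0.0
```

>>> servo_tool(motion=[-0.2,0.5,0,0,0,-0.2,1,-0.05,0,0,-0.2,1,-0.05,0,0])

```text
time: 17.82
tool_pos: [0.5742, -0.1713, 0.2033]
tool_rot: [-0.001, 0.674, 0.739, -0.0]
contact_force: [0.2, -0.3, -0.4]
gripper_width: 0.411
grasp_force: 0.0
```

>>> servo_tool(motion=[-0.2,0.5,0,0,0,-0.2,1,-0.05,0,0,-0.2,1,-0.05,0,0])

```text
time: 18.2
tool_pos: [0.5581, -0.0534, 0.2038]
tool_rot: [-0.0, 0.674, 0.739, -0.0]
contact_force: [-0.1, -0.4, -0.0]
gripper_width: 0.397
grasp_force: 0.0
```

>>> servo_tool(motion=[-0.2,0.5,0,0,0,-0.2,0.76,-0.05,0,0,-0.2,0.76,-0.05,0,0,-0.2,0.76,-0.05,0,0])

```text
time: 18.7
tool_pos: [0.5451, 0.0332, 0.2041]
tool_rot: [0.0, 0.676, 0.737, -0.0]
contact_force: [0.1, -0.5, 0.6]
gripper_width: 0.398
grasp_force: 0.0
```

```bash
python3 go.py .5456 .0345 .042
python3 - <<'E'
from h import *
p,d=eyes.grab_frame("side")
cv2.imwrite("pics/s7.png",cv2.resize(p[150:310,190:350,::-1],None,fx=3.5,fy=3.5,interpolation=cv2.INTER_CUBIC))
E
```

```text
at [0.5451 0.0332 0.2041] yaw 1.6578 shift [0.011 0.005 1.351] turn 0.001 F [ 0.1 -0.5  0.6] w 0.398 g 0.0 t 18.7
```

View pics/s7.png

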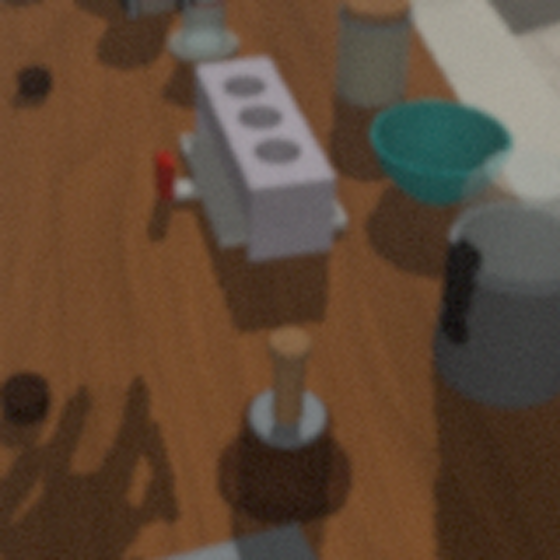

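The rod is home and upright, with its knob at (290,340). All three bores are empty. Now the handle.

>>> servo_tool(motion=[-0.2,0.01,0,0.5,0,-0.2,0.01,0,1,0,-0.2,0.01,0,1,0])

```text
time: 19.12
tool_pos: [0.5401, 0.0347, 0.0786]
tool_rot: [-0.005, 0.676, 0.737, -0.004]
contact_force: [-0.2, 0.1, -0.2]
gripper_width: 0.398
grasp_force: 0.0
```

>>> servo_tool(motion=[-0.2,0,0,0.2,0,-0.2,0,0,0.35,0,-0.2,0,0,0.35,0,-1,0,0,0.35,0,-1,0,0,0.35,0])

```text
time: 19.75
tool_pos: [0.5459, 0.0355, 0.0441]
tool_rot: [0.001, 0.675, 0.738, 0.001]
contact_force: [-0.3, -0.2, 1.9]
gripper_width: 0.148
grasp_force: 59.3
```

>>> servo_tool(motion=[-1,0,0,0,0,-1,0,0,0,0])

```text
time: 20.0
tool_pos: [0.5459, 0.0355, 0.044]
tool_rot: [0.001, 0.675, 0.738, 0.001]
contact_force: [-0.8, -1.5, 6.7]
gripper_width: 0.15
grasp_force: 59.8
```

```bash
python3 go.py .5456 .0345 .042
```

```text
at [0.5459 0.0355 0.044 ] yaw 1.6591 shift [-0.008 -0.003  0.017] turn 0.003 F [-0.8 -1.5  6.7] w 0.15 g 59.8 t 20.0
```

>>> servo_tool(motion=[-1,0,-0.1,-0.015,0,-1,0,-0.25,-0.015,0,-1,0,-0.45,-0.015,0,-1,0,-0.65,-0.015,0,-1,0,-0.8,-0.015,0])

```text
time: 20.62
tool_pos: [0.4479, 0.0268, 0.0441]
tool_rot: [0.001, 0.675, 0.738, -0.0]
contact_force: [3.0, -1.5, 0.8]
gripper_width: 0.149
grasp_force: 61.0
```

>>> servo_tool(motion=[-1,0,-0.06,0,0,-1,0,-0.1,0,0,-1,0,-0.1,0,0,-1,0,-0.1,0,0])

```text
time: 21.12
tool_pos: [0.4374, 0.0259, 0.0441]
tool_rot: [0.0, 0.675, 0.738, 0.0]
contact_force: [3.1, -3.8, -2.4]
gripper_width: 0.148
grasp_force: 60.7
```

```bash
python3 go.py .4380 .0260 .044
```

```text
at [0.4374 0.0259 0.0441] yaw 1.659 shift [0.    0.005 0.001] turn 0.003 F [ 3.1 -3.8 -2.4] w 0.148 g 60.7 t 21.12
```

>>> servo_tool(motion=[-0.2,0,0,0,0,-0.2,0,0,0,0,-0.2,0,0,-0.3,0,-0.2,0,0,-0.7,0,-0.2,0,0,-1,0])

```text
time: 21.75
tool_pos: [0.437, 0.0265, 0.1661]
tool_rot: [0.0, 0.675, 0.738, 0.0]
contact_force: [-0.4, 1.1, -0.9]
gripper_width: 0.402
grasp_force: 0.0
```

>>> servo_tool(motion=[0.4,0.5,0,0,0,0.4,1,0,-0.2,0,0.4,1,0,-0.2,0,0.4,1,0,-0.2,0])

```text
time: 22.25
tool_pos: [0.4261, 0.1458, 0.1878]
tool_rot: [-0.0, 0.675, 0.738, -0.0]
contact_force: [0.4, -0.8, -1.0]
gripper_width: 0.699
grasp_force: 0.0
```

```bash
python3 go.py .53 .03 .12
python3 - <<'E'
from h import *
np.set_printoptions(precision=4,suppress=True)
t,d=eyes.grab_frame("top"); C=cloud("top",d); S=t.astype(int).sum(2)
w=np.zeros(S.shape,bool); w[185:255,220:300]=1
for th in (110,):
    n,l,s,c=cv2.connectedComponentsWithStats((w&(S<th)).astype(np.uint8))
    for i in range(1,n):
        if s[i,4]>30: print(s[i],c[i],atz("top",c[i],.044),np.median(C[l==i],0))
p,_=eyes.grab_frame("side")
a=cv2.resize(t[170:240,215:295,::-1],(400,350),interpolation=cv2.INTER_CUBIC);b=cv2.resize(p[130:235,200:320,::-1],(400,350),interpolation=cv2.INTER_CUBIC)
cv2.imwrite("pics/s8.png",np.hstack([a,b]))
E
```

```text
at [0.4261 0.1458 0.1878] yaw 1.6601 shift [-1.039  0.777  0.565] turn 0.004 F [ 0.4 -0.8 -1. ] w 0.699 g 0.0 t 22.25
[267 212   9   9  61] [270.9016 215.4918] [[ 0.526  -0.0226  0.044 ]] [ 0.5274 -0.0229  0.0433]
[236 215   9   9  64] [239.9375 219.2812] [[0.515  0.0855 0.044 ]] [0.5157 0.0853 0.0446]
[251 214   9   9  64] [255.0625 217.9688] [[0.5185 0.0328 0.044 ]] [0.5185 0.0329 0.0444]
[229 237   6  18  71] [231.4366 246.2535] [[0.4222 0.1166 0.044 ]] [0.4407 0.084  0.4881]
```

View pics/s8.png

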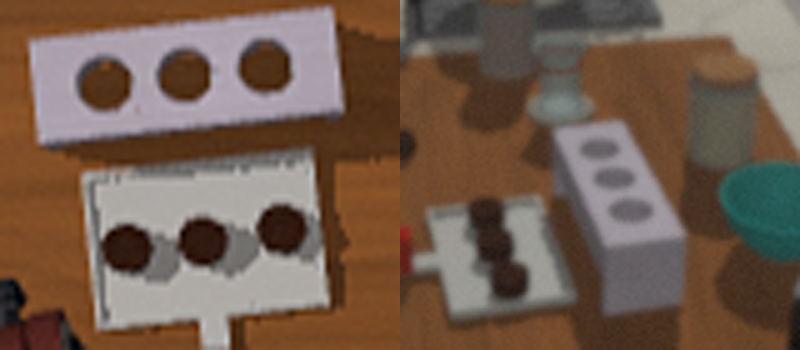

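The tray is out, with three discs lying flat on it: D3 (.515,.0855), D2 (.5185,.033) and D1 (.526,-.0226), all with tops at z .044. I'll take D3 first.

>>> servo_tool(motion=[0.4,-0.3,0.35,0,0,0.4,-0.57,0.69,0.3,0,0.4,-0.57,0.69,0.8,0,0.4,-0.57,0.69,0.8,0,0.4,-0.57,0.69,0.8,0])

```text
time: 22.98
tool_pos: [0.5154, 0.0842, 0.0933]
tool_rot: [0.0, 0.676, 0.737, 0.0]
contact_force: [0.5, -1.3, 0.7]
gripper_width: 0.702
grasp_force: 0.0
```

```bash
python3 go.py .515 .0855 .031
```

```text
at [0.5154 0.0842 0.0933] yaw 1.6578 shift [ 0.011 -0.002  0.519] turn 0.001 F [ 0.5 -1.3  0.7] w 0.702 g 0.0 t 22.98
```

>>> servo_tool(motion=[0.4,0.01,0,0.3,0,0.4,0.01,0,0.51,0,0.4,0.01,0,0.51,0,0.4,0.01,0,0.51,0,-1,0.01,0,0.51,0])

```text
time: 23.6
tool_pos: [0.5166, 0.0862, 0.0334]
tool_rot: [0.002, 0.675, 0.738, 0.001]
contact_force: [0.6, 0.4, -0.3]
gripper_width: 0.5
grasp_force: 0.0
```

>>> servo_tool(motion=[-1,0,0,0,0,-1,0,0,0,0,-1,0,0,0,0])

```text
time: 23.98
tool_pos: [0.5167, 0.0861, 0.0334]
tool_rot: [0.001, 0.675, 0.738, 0.001]
contact_force: [0.1, 0.6, 7.1]
gripper_width: 0.389
grasp_force: 59.0
```

>>> servo_tool(motion=[-1,0,0,-0.2,0,-1,0,0,-0.5,0,-1,0,0,-1,0,-1,0,0,-1,0,-1,0,0,-1,0])

```text
time: 24.6
tool_pos: [0.5149, 0.0861, 0.1513]
tool_rot: [0.0, 0.675, 0.738, 0.0]
contact_force: [0.5, 0.1, -0.7]
gripper_width: 0.388
grasp_force: 59.7
```

```bash
python3 go.py .617 .311 .15
python3 - <<'E'
from h import *
p,_=eyes.grab_frame("side")
cv2.imwrite("pics/s9.png",cv2.resize(p[110:230,190:310,::-1],(480,480),interpolation=cv2.INTER_CUBIC))
E
```

```text
at [0.5149 0.0861 0.1513] yaw 1.6589 shift [1.792 1.013 0.011] turn 0.002 F [ 0.5  0.1 -0.7] w 0.388 g 59.7 t 24.6
```

View pics/s9.png

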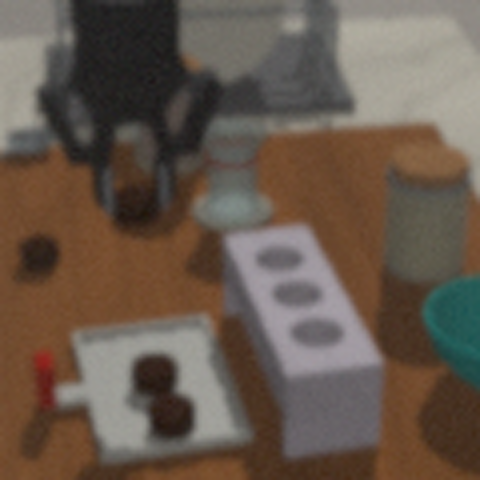

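Disc held level between the pads at (135,205). I'll carry it to the tube.

>>> servo_tool(motion=[-1,0.4,0.2,0,0,-1,0.8,0.45,0,0,-1,0.9,0.5,0,0,-1,0.9,0.5,0,0])

```text
time: 25.15
tool_pos: [0.564, 0.199, 0.149]
tool_rot: [-0.001, 0.675, 0.738, -0.002]
contact_force: [-0.0, -0.8, -0.1]
gripper_width: 0.387
grasp_force: 59.7
```

>>> servo_tool(motion=[-1,0.4,0.2,0,0,-1,0.8,0.45,0,0,-1,0.89,0.51,0,0,-1,0.89,0.51,0,0,-1,0.89,0.51,0,0])

```text
time: 25.78
tool_pos: [0.6161, 0.3088, 0.1505]
tool_rot: [-0.0, 0.676, 0.737, -0.001]
contact_force: [0.0, -0.9, 0.6]
gripper_width: 0.391
grasp_force: 59.8
```

```bash
python3 go.py .617 .311 .10
python3 - <<'E'
from h import *
p,_=eyes.grab_frame("side")
cv2.imwrite("pics/s10.png",cv2.resize(p[110:190,210:290,::-1],(600,600),interpolation=cv2.INTER_CUBIC))
E
```

```text
at [0.6161 0.3088 0.1505] yaw 1.6574 shift [0.018 0.009 0.421] turn 0.0 F [ 0.  -0.9  0.6] w 0.391 g 59.8 t 25.77
```

View pics/s10.png

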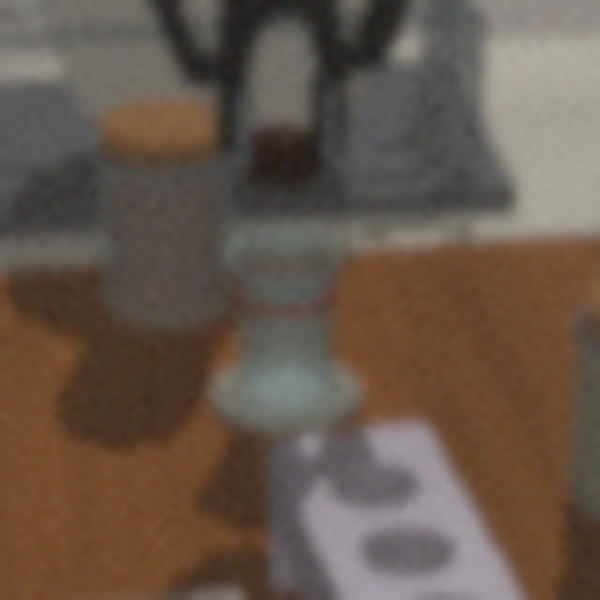

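The disc (287,155) is over the tube (rim centre about (288,240)). I'll lower it into the flare and release.

>>> servo_tool(motion=[-1,0.015,0.01,0.15,0,-1,0.015,0.01,0.3,0,-1,0.015,0.01,0.38,0,-1,0.015,0.01,0.42,0,-1,0.015,0.01,0.42,0])

```text
time: 26.45
tool_pos: [0.6175, 0.3125, 0.1]
tool_rot: [-0.0, 0.675, 0.738, -0.0]
contact_force: [-0.0, 0.4, -0.5]
gripper_width: 0.386
grasp_force: 59.8
```

>>> servo_tool(motion=[-0.1,0,0,0,0,0.1,0,0,0,0,0.4,0,0,0,0,0.4,0,0,0,0])

```text
time: 26.95
tool_pos: [0.6178, 0.3126, 0.1007]
tool_rot: [0.0, 0.675, 0.738, 0.0]
contact_force: [1.2, 0.0, -0.0]
gripper_width: 0.697
grasp_force: 0.0
```

>>> servo_tool(motion=[0.4,0,0,-0.2,0,0.4,0,0,-0.5,0,0.4,0,0,-0.5,0])

```text
time: 27.32
tool_pos: [0.6206, 0.3137, 0.1674]
tool_rot: [0.002, 0.675, 0.738, 0.005]
contact_force: [-0.6, 0.4, 0.3]
gripper_width: 0.7
grasp_force: 0.0
```

>>> servo_tool(motion=[0.4,-0.5,-0.2,0,0,0.4,-0.9,-0.5,0,0,0.4,-0.9,-0.5,0,0,0.4,-0.9,-0.5,0,0])

```text
time: 27.82
tool_pos: [0.5678, 0.1998, 0.1612]
tool_rot: [0.0, 0.675, 0.737, 0.001]
contact_force: [0.3, 0.1, 0.3]
gripper_width: 0.702
grasp_force: 0.0
```

```bash
python3 go.py .5185 .033 .10
python3 - <<'E'
from h import *
p,d=eyes.grab_frame("side"); t,e=eyes.grab_frame("top"); C=cloud("top",e)
print("tube z",np.sort(C[186:198,169:180,2].ravel()).round(3)[::6])
a=cv2.resize(p[110:190,210:290,::-1],(400,400),interpolation=cv2.INTER_CUBIC)
b=cv2.resize(t[172:212,156:196,::-1],(400,400),interpolation=cv2.INTER_CUBIC)
cv2.imwrite("pics/s11.png",np.hstack([a,b]))
E
```

```text
at [0.5678 0.1998 0.1612] yaw 1.6584 shift [-1.349 -0.531  0.51 ] turn 0.002 F [0.3 0.1 0.3] w 0.702 g 0.0 t 27.82
tube z [0.461 0.466 0.468 0.469 0.471 0.472 0.473 0.474 0.475 0.476 0.476 0.477
 0.477 0.478 0.478 0.479 0.479 0.479 0.48  0.48  0.481 0.482]
```

View pics/s11.png

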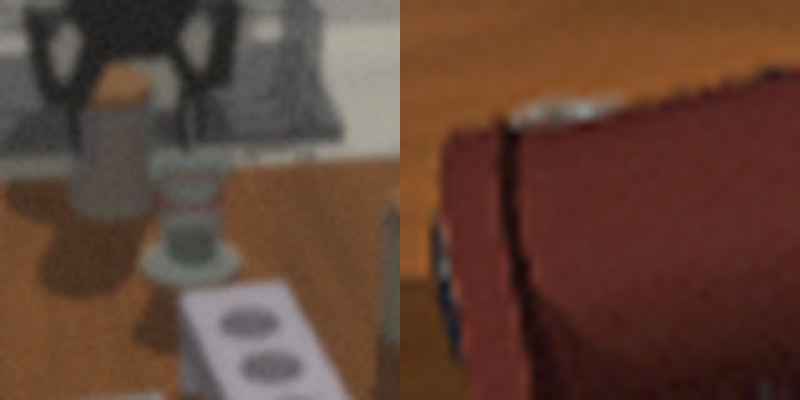

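The first disc lies flat on the tube floor at (190,240). That's 15 pictures viewed, one over the limit of 14, so from here I'll verify with depth numbers only. Next is disc D2.

>>> servo_tool(motion=[0.4,-0.5,-0.2,0,0,0.4,-1,-0.53,0,0,0.4,-1,-0.53,0,0,0.4,-1,-0.53,0,0])

```text
time: 28.42
tool_pos: [0.5155, 0.0748, 0.1612]
tool_rot: [0.0, 0.675, 0.737, 0.001]
contact_force: [-0.2, 0.8, 0.2]
gripper_width: 0.701
grasp_force: 0.0
```

>>> servo_tool(motion=[0.4,-0.34,0,0.2,0,0.4,-0.34,0,0.5,0,0.4,-0.34,0,0.5,0,0.4,-0.34,0,0.5,0])

```text
time: 28.92
tool_pos: [0.5195, 0.035, 0.1018]
tool_rot: [0.001, 0.675, 0.738, 0.001]
contact_force: [0.5, 0.5, 0.6]
gripper_width: 0.699
grasp_force: 0.0
```

```bash
python3 go.py .5185 .033 .0315
```

```text
at [0.5195 0.035  0.1018] yaw 1.6606 shift [-0.016 -0.009  0.585] turn 0.005 F [0.5 0.5 0.6] w 0.699 g 0.0 t 28.93
```

>>> servo_tool(motion=[0.4,-0.015,-0.01,0.3,0,0.4,-0.015,-0.01,0.58,0,0.4,-0.015,-0.01,0.58,0,0.4,-0.015,-0.01,0.58,0,-1,-0.015,-0.01,0.58,0])

```text
time: 29.55
tool_pos: [0.5191, 0.0321, 0.0334]
tool_rot: [0.002, 0.675, 0.738, 0.001]
contact_force: [-0.4, 0.4, 0.2]
gripper_width: 0.504
grasp_force: 0.0
```

>>> servo_tool(motion=[-1,0,0,0,0,-1,0,0,0,0,-1,0,0,0,0])

```text
time: 29.92
tool_pos: [0.5192, 0.032, 0.0335]
tool_rot: [0.002, 0.675, 0.738, 0.001]
contact_force: [-0.7, 0.9, 5.8]
gripper_width: 0.385
grasp_force: 59.3
```

>>> servo_tool(motion=[-1,0,0,-0.2,0,-1,0,0,-0.5,0,-1,0,0,-1,0,-1,0,0,-1,0,-1,0,0,-1,0])

```text
time: 30.55
tool_pos: [0.5172, 0.032, 0.1514]
tool_rot: [0.0, 0.675, 0.738, 0.0]
contact_force: [-0.2, 0.3, -1.2]
gripper_width: 0.388
grasp_force: 59.7
```

```bash
python3 go.py .6175 .312 .15
```

```text
at [0.5172 0.032  0.1514] yaw 1.6589 shift [2.251 1.037 0.011] turn 0.002 F [-0.2  0.3 -1.2] w 0.388 g 59.7 t 30.55
```

>>> servo_tool(motion=[-1,0.4,0.2,0,0,-1,0.8,0.4,0,0,-1,1,0.5,0,0,-1,1,0.5,0,0])

```text
time: 31.05
tool_pos: [0.5653, 0.1581, 0.1485]
tool_rot: [-0.001, 0.674, 0.738, -0.002]
contact_force: [0.3, -0.6, 0.6]
gripper_width: 0.392
grasp_force: 59.7
```

>>> servo_tool(motion=[-1,0.4,0.2,0,0,-1,0.8,0.4,0,0,-1,1,0.53,0,0,-1,1,0.53,0,0])

```text
time: 31.55
tool_pos: [0.6187, 0.2821, 0.1491]
tool_rot: [-0.001, 0.675, 0.738, -0.001]
contact_force: [-0.5, 0.4, -0.0]
gripper_width: 0.387
grasp_force: 59.8
```

>>> servo_tool(motion=[-1,0.24,0,0,0,-1,0.24,0,0,0,-1,0.24,0,0,0,-1,0.24,0,0,0])

```text
time: 32.05
tool_pos: [0.6166, 0.3093, 0.1507]
tool_rot: [0.0, 0.676, 0.737, -0.0]
contact_force: [-0.3, -0.4, 0.0]
gripper_width: 0.394
grasp_force: 59.8
```

```bash
python3 go.py .6175 .3125 .1
```

```text
at [0.6166 0.3093 0.1507] yaw 1.6576 shift [0.026 0.01  0.423] turn 0.001 F [-0.3 -0.4  0. ] w 0.394 g 59.8 t 32.05
```

>>> servo_tool(motion=[-1,0.012,0.008,0.15,0,-1,0.012,0.008,0.3,0,-1,0.012,0.008,0.38,0,-1,0.012,0.008,0.42,0,-1,0.012,0.008,0.42,0])

```text
time: 32.67
tool_pos: [0.6173, 0.3122, 0.1]
tool_rot: [-0.0, 0.675, 0.738, -0.0]
contact_force: [-0.6, 1.1, -0.2]
gripper_width: 0.386
grasp_force: 59.8
```

>>> servo_tool(motion=[-0.1,0,0,0,0,0.1,0,0,0,0,0.4,0,0,0,0,0.4,0,0,0,0])

```text
time: 33.17
tool_pos: [0.6176, 0.3122, 0.1008]
tool_rot: [0.0, 0.675, 0.738, 0.0]
contact_force: [-0.0, 0.5, -0.3]
gripper_width: 0.695
grasp_force: 0.0
```

>>> servo_tool(motion=[0.4,0,0,-0.2,0,0.4,0,0,-0.5,0,0.4,0,0,-0.5,0])

```text
time: 33.55
tool_pos: [0.6204, 0.3133, 0.1674]
tool_rot: [0.002, 0.675, 0.738, 0.005]
contact_force: [-0.4, -0.7, 0.5]
gripper_width: 0.702
grasp_force: 0.0
```

>>> servo_tool(motion=[0.4,-0.5,-0.2,0,0,0.4,-1,-0.5,0,0,0.4,-1,-0.5,0,0,0.4,-1,-0.5,0,0])

```text
time: 34.05
tool_pos: [0.5684, 0.1872, 0.161]
tool_rot: [0.0, 0.676, 0.737, 0.001]
contact_force: [0.4, -0.2, 0.5]
gripper_width: 0.7
grasp_force: 0.0
```

>>> servo_tool(motion=[0.4,-0.5,-0.2,0,0,0.4,-1,-0.5,0,0,0.4,-1,-0.5,0,0,0.4,-1,-0.5,0,0])

```text
time: 34.55
tool_pos: [0.52, 0.0631, 0.1612]
tool_rot: [0.0, 0.675, 0.738, 0.001]
contact_force: [0.1, 0.2, -0.9]
gripper_width: 0.702
grasp_force: 0.0
```

```bash
cat > chk.py <<'E'
from h import *
# dark fraction across the tube's axis seen from the side, by height, and dark blobs on the tray
p,d=eyes.grab_frame("side"); S=p.astype(int).sum(2)
for z in np.arange(.025,.105,.006):
    u,v=proj("side",[.617,.312,z])[0]; print(round(z,3),(round(u),round(v)),int(np.median(S[round(v)-1:round(v)+2,round(u)-3:round(u)+4])))
t,e=eyes.grab_frame("top"); C=cloud("top",e); q=C[186:195,170:179]; print("top z in tube",np.median(q[:,:,2]).round(4), "min/max",q[:,:,2].min(),q[:,:,2].max())
n,l,s,c=cv2.connectedComponentsWithStats((t.astype(int).sum(2)<110).astype(np.uint8))
for i in range(1,n):
    z=np.median(C[l==i][:,2])
    if 30<s[i,4]<120 and z<.1: print("dark",s[i,4],c[i].round(1),atz("top",c[i],.044).round(4),z.round(3))
E
python3 chk.py;python3 go.py .526 -.0226 .10
```

```text
0.025 (248, 162) 240
0.031 (248, 160) 209
0.037 (248, 159) 205
0.043 (248, 157) 204
0.049 (248, 156) 203
0.055 (248, 154) 203
0.061 (248, 153) 204
0.067 (248, 152) 207
0.073 (248, 150) 256
0.079 (248, 149) 261
0.085 (248, 147) 260
0.091 (248, 146) 254
0.097 (248, 144) 248
0.103 (248, 143) 251
top z in tube 0.0618 min/max 0.036789436984899115 0.09992845021042096
dark 61 [173.7 191. ] [[0.6188 0.3163 0.044 ]] 0.061
dark 60 [352.6 201.6] [[ 0.5686 -0.3089  0.044 ]] 0.029
dark 104 [268.8 214.7] [[ 0.529  -0.0152  0.044 ]] 0.048
dark 77 [195.6 243.1] [[0.4357 0.2409 0.044 ]] 0.038
dark 84 [324.3 244.7] [[ 0.421  -0.2052  0.044 ]] 0.038
dark 46 [508.6 270.3] [[ 0.3195 -0.8386  0.044 ]] -0.12
dark 98 [ 13.7 340. ] [[0.1171 0.8694 0.044 ]] -0.712
at [0.5201 0.0638 0.161 ] yaw 1.6604 shift [-0.722 -0.015  0.509] turn 0.004 F [ 0.7 -0.6 -0. ] w 0.701 g 0.0 t 34.65
```

The stack top is at .062, which matches two discs lying flat. Now D1.

>>> servo_tool(motion=[0.4,-0.4,-0.015,0,0,0.4,-0.72,-0.015,0.2,0,0.4,-0.72,-0.015,0.5,0,0.4,-0.72,-0.015,0.5,0,0.4,-0.72,-0.015,0.5,0])

```text
time: 35.28
tool_pos: [0.5259, -0.0228, 0.1016]
tool_rot: [0.0, 0.675, 0.738, 0.0]
contact_force: [-0.3, -0.2, 0.4]
gripper_width: 0.701
grasp_force: 0.0
```

```bash
python3 go.py .526 -.0226 .0315
```

```text
at [ 0.5259 -0.0228  0.1016] yaw 1.6606 shift [0.001 0.001 0.584] turn 0.005 F [-0.3 -0.2  0.4] w 0.701 g 0.0 t 35.27
```

>>> servo_tool(motion=[0.4,0,0,0.3,0,0.4,0,0,0.58,0,0.4,0,0,0.58,0,0.4,0,0,0.58,0,-1,0,0,0.58,0])

```text
time: 35.9
tool_pos: [0.5268, -0.0238, 0.0334]
tool_rot: [0.002, 0.675, 0.738, 0.001]
contact_force: [0.5, -0.5, -0.7]
gripper_width: 0.503
grasp_force: 0.0
```

>>> servo_tool(motion=[-1,0,0,0,0,-1,0,0,0,0,-1,0,0,0,0])

```text
time: 36.28
tool_pos: [0.5268, -0.0239, 0.0335]
tool_rot: [0.002, 0.675, 0.738, 0.001]
contact_force: [-0.5, 0.9, 6.9]
gripper_width: 0.393
grasp_force: 59.1
```

>>> servo_tool(motion=[-1,0,0,-0.2,0,-1,0,0,-0.5,0,-1,0,0,-1,0,-1,0,0,-1,0,-1,0,0,-1,0])

```text
time: 36.9
tool_pos: [0.525, -0.0237, 0.1515]
tool_rot: [0.001, 0.675, 0.738, 0.0]
contact_force: [-0.3, -0.2, -0.5]
gripper_width: 0.387
grasp_force: 59.7
```

>>> servo_tool(motion=[-1,0.4,0.15,0,0,-1,0.8,0.3,0,0,-1,1,0.38,0,0,-1,1,0.38,0,0])

```text
time: 37.4
tool_pos: [0.5586, 0.1012, 0.1487]
tool_rot: [-0.001, 0.674, 0.738, -0.001]
contact_force: [-0.1, -0.1, -1.2]
gripper_width: 0.392
grasp_force: 59.7
```

>>> servo_tool(motion=[-1,0.4,0.15,0,0,-1,0.8,0.3,0,0,-1,1,0.38,0,0,-1,1,0.38,0,0])

```text
time: 37.9
tool_pos: [0.594, 0.2235, 0.1494]
tool_rot: [-0.001, 0.675, 0.738, -0.001]
contact_force: [0.3, -1.4, -0.5]
gripper_width: 0.386
grasp_force: 59.7
```

```bash
python3 go.py .6175 .3125 .15
```

```text
at [0.594  0.2235 0.1494] yaw 1.6602 shift [ 0.722  0.261 -0.005] turn 0.004 F [ 0.3 -1.4 -0.5] w 0.386 g 59.7 t 37.9
```

>>> servo_tool(motion=[-1,0.4,0.13,0,0,-1,0.74,0.265,0,0,-1,0.74,0.265,0,0,-1,0.74,0.265,0,0])

```text
time: 38.4
tool_pos: [0.6181, 0.3127, 0.15]
tool_rot: [-0.0, 0.676, 0.737, -0.001]
contact_force: [-0.5, -0.7, -0.4]
gripper_width: 0.386
grasp_force: 59.8
```

```bash
python3 go.py .6175 .3125 .1
```

```text
at [0.6181 0.3127 0.15  ] yaw 1.6577 shift [-0.002 -0.005  0.417] turn 0.001 F [-0.5 -0.7 -0.4] w 0.386 g 59.8 t 38.4
```

>>> servo_tool(motion=[-1,-0.01,-0.007,0.15,0,-1,-0.01,-0.007,0.3,0,-1,-0.01,-0.007,0.38,0,-1,-0.01,-0.007,0.42,0,-1,-0.01,-0.007,0.42,0])

```text
time: 39.02
tool_pos: [0.6176, 0.3134, 0.1001]
tool_rot: [-0.0, 0.675, 0.738, -0.0]
contact_force: [-0.7, 0.3, -0.2]
gripper_width: 0.386
grasp_force: 59.8
```

>>> servo_tool(motion=[-0.1,0,0,0,0,0.1,0,0,0,0,0.4,0,0,0,0,0.4,0,0,0,0])

```text
time: 39.52
tool_pos: [0.6178, 0.3135, 0.1007]
tool_rot: [0.0, 0.675, 0.738, 0.0]
contact_force: [-0.4, 0.7, 0.2]
gripper_width: 0.701
grasp_force: 0.0
```

>>> servo_tool(motion=[0.4,0,0,-0.2,0,0.4,0,0,-0.5,0,0.4,0,0,-0.5,0])

```text
time: 39.9
tool_pos: [0.6207, 0.3146, 0.1674]
tool_rot: [0.002, 0.675, 0.738, 0.005]
contact_force: [0.4, 0.1, -0.1]
gripper_width: 0.7
grasp_force: 0.0
```

>>> servo_tool(motion=[-0.2,-0.5,-0.4,0,0,-0.2,-1,-0.7,0,0,-0.2,-1,-0.7,0,0,-0.2,-1,-0.7,0,0])

```text
time: 40.4
tool_pos: [0.5441, 0.1855, 0.1608]
tool_rot: [0.0, 0.676, 0.737, 0.0]
contact_force: [-0.3, 0.3, 0.4]
gripper_width: 0.401
grasp_force: 0.0
```

>>> servo_tool(motion=[-0.2,-0.5,-0.4,0,0,-0.2,-1,-0.7,0,0,-0.2,-1,-0.7,0,0,-0.2,-1,-0.7,0,0])

```text
time: 40.9
tool_pos: [0.4719, 0.0593, 0.1611]
tool_rot: [0.0, 0.676, 0.737, 0.001]
contact_force: [-0.3, -0.3, 0.5]
gripper_width: 0.401
grasp_force: 0.0
```

```bash
python3 chk.py;python3 go.py .4374 .0259 .0435
```

```text
0.025 (248, 162) 245
0.031 (248, 160) 210
0.037 (248, 159) 208
0.043 (248, 157) 208
0.049 (248, 156) 208
0.055 (248, 154) 206
0.061 (248, 153) 203
0.067 (248, 152) 197
0.073 (248, 150) 199
0.079 (248, 149) 201
0.085 (248, 147) 184
0.091 (248, 146) 160
0.097 (248, 144) 136
0.103 (248, 143) 155
top z in tube 0.0927 min/max 0.059311088923401645 0.10337770473840391
dark 83 [172.7 190.6] [[0.6202 0.3197 0.044 ]] 0.095
dark 65 [351.6 201.5] [[ 0.5689 -0.3055  0.044 ]] 0.032
dark 78 [195.6 243.1] [[0.4356 0.241  0.044 ]] 0.037
dark 83 [324.3 245. ] [[ 0.4201 -0.2051  0.044 ]] 0.038
dark 46 [508.6 270.3] [[ 0.3195 -0.8386  0.044 ]] -0.121
dark 98 [ 13.7 340. ] [[0.1171 0.8694 0.044 ]] -0.711
at [0.4723 0.0604 0.161 ] yaw 1.6594 shift [-0.26  -0.315  0.979] turn 0.003 F [-0.5  0.7  0.6] w 0.402 g 0.0 t 41.0
```

The third disc is caught in the flare: its top is at about .095, where .080 is expected. I'll check the tilt numerically.

Run:
```python
from h import *
np.set_printoptions(precision=3,suppress=True,linewidth=200)
t,e=eyes.grab_frame("top"); C=cloud("top",e); S=t.astype(int).sum(2)
m=np.zeros(S.shape,bool); m[183:200,164:184]=1; m&=(S<110)
q=C[m]; A=np.c_[q[:,:2]-q[:,:2].mean(0),np.ones(len(q))]; k=np.linalg.lstsq(A,q[:,2],rcond=None)[0]
print(len(q),q.mean(0),"plane",k,"ext",np.ptp(q,axis=0))
print((C[184:198,166:181,2]*1000).astype(int)); print(S[184:198,166:181])
```

```text
83 [0.615 0.309 0.095] plane [-0.005  0.385  0.095] ext [0.031 0.032 0.018]
[[ 17 100  98 100  96  91  92  89  95  98  96  97  26  27  24]
 [103  97  95  92  88  91  81  84  87  92  93  96 100  20  26]
 [ 95  88  88  88  84  99  93  90  92  86  87  92  99  23  26]
 [ 93  86  85  99  96  97  94  94  90  95  88  88  99 101  31]
 [ 89  88  93  98 100 101  97  92  93  91  93  94  90 102  58]
 [ 89  86 102 101  97  99  95  99  88  88  93  91  62  96  97]
 [ 85  84 103  98 102  94  96  89  93  87  89  85  89  97  98]
 [ 85  91  99  97  96 100  96  95  94  91  88  88  85  92 100]
 [ 88  86 102  98  96  94  99  98  93  88  88  92  84  99  97]
 [ 91  86  97  97 101  98  94  96  88  93  89  91  85  98  78]
 [ 94  87  89  97  96  96  93  96  90  89  90  88  98  98  66]
 [ 93  92  86  91  99  93  95  99  92  94  93  89 103  76  58]
 [101  89  94  86  62  87  91  91  63  59  89  99  99  63  55]
 [102  97  94  98  88  83  83  87  90  98 100 100  65  50  35]]
[[338 339 246 224 233 298 291 321 310 338 396 398 386 364 366]
 [301 227 254 257 223 282 263 257 256 295 349 399 425 361 360]
 [236 228 314 287 138 151  89  39  79 132 281 348 419 372 349]
 [232 263 272 158  51  52  58  50  44  49  71 216 361 412 306]
 [231 287 100  59  60  44  51  71  64  37  44  26 257 401 327]
 [252 235  67  47  57  53  56  56  71  60  41  48 143 333 372]
 [282 151  65  59  69  69  60  64  58  63  60  41 129 334 309]
 [283 148  71  61  57  59  48  45  66  53  51  35  82 345 244]
 [265 172  63  62  54  44  57  46  54  52  56  41 158 357 189]
 [263 255 125  50  60  47  69  57  64  43  48  62 296 341 164]
 [262 299 262  88  34  29  56  64  58  45  44 167 355 253 209]
 [310 268 289 232 169  71  39  27  32  99 185 295 311 212 314]
 [354 348 257 299 291 244 211 195 241 237 311 360 319 306 354]
 [332 402 366 342 353 334 336 333 363 363 322 369 377 341 322]]
```

The disc is tilted about 21°, with its +y side high at about .101. I'll press the high edge gently with closed fingertips.

>>> servo_tool(motion=[-1,0.5,0.4,0,0,-1,1,0.69,0,0,-1,1,0.69,0,0,-1,1,0.69,0,0])

```text
time: 41.55
tool_pos: [0.5436, 0.1881, 0.1601]
tool_rot: [-0.0, 0.674, 0.739, -0.001]
contact_force: [-0.0, 0.5, -0.2]
gripper_width: -0.004
grasp_force: 0.0
```

>>> servo_tool(motion=[-1,0.5,0.4,0,0,-1,1,0.7,0,0,-1,1,0.7,0.2,0,-1,1,0.7,0.35,0,-1,1,0.7,0.35,0])

```text
time: 42.18
tool_pos: [0.6145, 0.3112, 0.1155]
tool_rot: [-0.001, 0.676, 0.737, -0.003]
contact_force: [-0.9, -1.0, -0.4]
gripper_width: 0.003
grasp_force: 0.0
```

```bash
python3 go.py .617 .318 .106
```

```text
at [0.6145 0.3112 0.1155] yaw 1.6579 shift [0.054 0.026 0.079] turn 0.001 F [-0.9 -1.  -0.4] w 0.003 g 0.0 t 42.17
```

>>> servo_tool(motion=[-1,0.045,0.02,0,0,-1,0.045,0.02,0.08,0,-1,0.045,0.02,0.08,0])

```text
time: 42.55
tool_pos: [0.618, 0.3184, 0.1083]
tool_rot: [-0.0, 0.675, 0.737, -0.001]
contact_force: [-0.6, 0.6, 0.1]
gripper_width: 0.003
grasp_force: 0.0
```

>>> servo_tool(motion=[-1,0,0,0.02,0,-1,0,0,0.035,0,-1,0,0,0.05,0,-1,0,0,0.05,0])

```text
time: 43.05
tool_pos: [0.6183, 0.3189, 0.1026]
tool_rot: [-0.0, 0.675, 0.738, -0.0]
contact_force: [0.0, -0.1, 0.0]
gripper_width: -0.003
grasp_force: 0.0
```

```bash
python3 go.py .617 .318 .096
```

```text
at [0.6183 0.3189 0.1026] yaw 1.6589 shift [-0.006 -0.012  0.055] turn 0.002 F [ 0.  -0.1  0. ] w -0.003 g 0.0 t 43.05
```

>>> servo_tool(motion=[-1,0,-0.01,0.01,0,-1,0,-0.01,0.02,0,-1,0,-0.01,0.03,0,-1,0,-0.01,0.03,0])

```text
time: 43.55
tool_pos: [0.6171, 0.3188, 0.0991]
tool_rot: [-0.0, 0.675, 0.738, -0.0]
contact_force: [-0.4, -0.0, 0.0]
gripper_width: 0.001
grasp_force: 0.0
```

>>> servo_tool(motion=[-1,0,0,0.01,0,-1,0,0,0.02,0,-1,0,0,0.03,0,-1,0,0,0.03,0])

```text
time: 44.05
tool_pos: [0.6171, 0.3187, 0.0955]
tool_rot: [-0.0, 0.675, 0.738, -0.0]
contact_force: [0.1, -0.3, -0.9]
gripper_width: 0.003
grasp_force: 0.0
```

```bash
python3 go.py .617 .318 .096
python3 - <<'E'
from h import *
p,d=eyes.grab_frame("side"); S=p.astype(int).sum(2)
print([int(np.median(S[v,245:252])) for v in range(138,166)])
E
```

```text
at [0.6171 0.3187 0.0955] yaw 1.6588 shift [-0.006 -0.002 -0.004] turn 0.002 F [ 0.1 -0.3 -0.9] w 0.003 g 0.0 t 44.05
[187, 191, 199, 191, 203, 214, 226, 238, 231, 213, 206, 208, 200, 193, 198, 203, 204, 209, 206, 205, 207, 208, 209, 215, 240, 298, 328, 328]
```

The side profile suggests the disc has dropped. I'll back off and check from above.

>>> servo_tool(motion=[-1,0,0,-0.2,0,-1,0,0,-0.5,0,-1,0,0,-0.5,0])

```text
time: 44.48
tool_pos: [0.6203, 0.32, 0.1627]
tool_rot: [0.002, 0.675, 0.738, 0.005]
contact_force: [-0.4, -0.4, -0.1]
gripper_width: -0.001
grasp_force: 0.0
```

>>> servo_tool(motion=[-0.2,-0.5,-0.4,0,0,-0.2,-1,-0.7,0,0,-0.2,-1,-0.7,0,0,-0.2,-1,-0.7,0,0])

```text
time: 44.98
tool_pos: [0.5437, 0.1908, 0.156]
tool_rot: [0.0, 0.676, 0.737, 0.0]
contact_force: [0.7, 0.6, -0.3]
gripper_width: 0.403
grasp_force: 0.0
```

>>> servo_tool(motion=[-0.2,-0.5,-0.4,0,0,-0.2,-1,-0.7,0,0,-0.2,-1,-0.7,0,0,-0.2,-1,-0.7,0,0])

```text
time: 45.48
tool_pos: [0.4714, 0.0647, 0.1563]
tool_rot: [0.0, 0.676, 0.737, 0.001]
contact_force: [0.5, 0.9, -0.3]
gripper_width: 0.4
grasp_force: 0.0
```

```bash
python3 - <<'E'
from h import *
np.set_printoptions(precision=3,suppress=True,linewidth=200)
t,e=eyes.grab_frame("top"); C=cloud("top",e); S=t.astype(int).sum(2)
m=np.zeros(S.shape,bool); m[183:200,164:184]=1; m&=(S<110)
q=C[m]; A=np.c_[q[:,:2]-q[:,:2].mean(0),np.ones(len(q))]; k=np.linalg.lstsq(A,q[:,2],rcond=None)[0]
print(len(q),q.mean(0),"plane",k,"med",np.median(q[:,2]))
E
python3 go.py .4374 .0259 .0435
```

```text
76 [0.616 0.311 0.078] plane [-0.234  0.014  0.078] med 0.07926478598604347
at [0.4718 0.0654 0.1563] yaw 1.6583 shift [-0.303 -0.314  0.94 ] turn 0.002 F [0.3 0.4 0.1] w 0.402 g 0.0 t 45.52
```

>>> servo_tool(motion=[-0.2,-0.3,-0.31,0,0,-0.2,-0.3,-0.31,0.1,0,-0.2,-0.3,-0.31,0.4,0,-0.2,-0.3,-0.31,0.5,0,-0.2,-0.3,-0.31,0.5,0])

```text
time: 46.15
tool_pos: [0.4369, 0.0267, 0.0948]
tool_rot: [-0.001, 0.675, 0.738, -0.001]
contact_force: [0.4, 0.3, -0.5]
gripper_width: 0.401
grasp_force: 0.0
```

```bash
python3 - <<'E'
from h import *
np.set_printoptions(precision=3,suppress=True,linewidth=200)
Q=[]
for i in range(3):
    t,e=eyes.grab_frame("top"); C=cloud("top",e); S=t.astype(int).sum(2)
    m=np.zeros(S.shape,np.uint8); m[183:200,164:184]=1; m&=(S<110).astype(np.uint8); m=cv2.erode(m,np.ones((3,3),np.uint8)); Q.append(C[m>0])
q=np.vstack(Q); A=np.c_[q[:,:2]-q[:,:2].mean(0),np.ones(len(q))]; k=np.linalg.lstsq(A,q[:,2],rcond=None)[0]; print(len(q),q.mean(0),k)
E
python3 go.py .4374 .0259 .0435
```

```text
120 [0.615 0.308 0.091] [-1.779 -3.641  0.091]
at [0.4383 0.0261 0.097 ] yaw 1.6595 shift [-0.001 -0.008  0.446] turn 0.003 F [ 0.3  1.1 -0. ] w 0.4 g 0.0 t 46.3
```

>>> servo_tool(motion=[-0.2,0,0,0.2,0,-0.2,0,0,0.44,0,-0.2,0,0,0.44,0,-1,0,0,0.43,0,-1,0,0,0.43,0])

```text
time: 46.92
tool_pos: [0.4386, 0.0257, 0.0462]
tool_rot: [0.001, 0.675, 0.738, 0.001]
contact_force: [-0.3, 0.4, 4.3]
gripper_width: 0.146
grasp_force: 60.2
```

>>> servo_tool(motion=[-1,0,0,-0.01,0,-1,0,0,-0.01,0,-1,0,0.1,-0.01,0,-1,0,0.25,-0.01,0,-1,0,0.4,-0.01,0])

```text
time: 47.55
tool_pos: [0.4862, 0.03, 0.0461]
tool_rot: [0.0, 0.675, 0.738, 0.0]
contact_force: [-2.5, 0.0, 6.0]
gripper_width: 0.148
grasp_force: 60.6
```

>>> servo_tool(motion=[-1,0,0.15,0,0,-1,0,0.3,0,0,-1,0,0.4,0,0,-1,0,0.49,0,0,-1,0,0.49,0,0])

```text
time: 48.18
tool_pos: [0.5454, 0.0352, 0.0462]
tool_rot: [0.001, 0.675, 0.738, 0.001]
contact_force: [2.2, -0.7, 5.2]
gripper_width: 0.146
grasp_force: 60.4
```

```bash
python3 go.py .5459 .0355 .044
```

```text
at [0.5454 0.0352 0.0462] yaw 1.6589 shift [0.002 0.005 0.018] turn 0.002 F [ 2.2 -0.7  5.2] w 0.146 g 60.4 t 48.17
```

>>> servo_tool(motion=[-1,0,0.01,0,0,-1,0,0.02,0,0,-1,0,0.03,0,0,-1,0,0.03,0,0])

```text
time: 48.68
tool_pos: [0.547, 0.0354, 0.0461]
tool_rot: [-0.0, 0.675, 0.738, -0.0]
contact_force: [-2.8, 0.1, 8.6]
gripper_width: 0.142
grasp_force: 60.9
```

>>> servo_tool(motion=[-1,0,0.02,0,0,-1,0,0.03,0,0,-1,0,0.03,0,0,-1,0,0.03,0,0])

```text
time: 49.18
tool_pos: [0.5471, 0.0354, 0.0461]
tool_rot: [-0.003, 0.675, 0.738, -0.004]
contact_force: [-16.7, -2.5, 20.2]
gripper_width: 0.143
grasp_force: 62.4
```

The tray is against its stop (force jumped to 17 N). I'll ease off, release, lift and retreat.

>>> servo_tool(motion=[-1,0,-0.02,0,0,-1,0,-0.02,0,0,-0.2,0,-0.02,0,0,-0.2,0,-0.02,0,0,-0.2,0,-0.02,0,0])

```text
time: 49.8
tool_pos: [0.5478, 0.0357, 0.0447]
tool_rot: [-0.0, 0.675, 0.738, -0.0]
contact_force: [0.1, -0.2, -0.0]
gripper_width: 0.399
grasp_force: 0.0
```

>>> servo_tool(motion=[-0.2,0,0,-0.2,0,-0.2,0,0,-0.5,0,-0.2,0,0,-1,0,-0.2,0,0,-1,0])

```text
time: 50.3
tool_pos: [0.5521, 0.0354, 0.1718]
tool_rot: [0.005, 0.675, 0.738, 0.004]
contact_force: [0.4, -0.1, 0.2]
gripper_width: 0.4
grasp_force: 0.0
```

>>> servo_tool(motion=[-0.2,-0.5,-0.4,-0.2,0,-0.2,-1,-0.9,-0.4,0,-0.2,-1,-0.9,-0.4,0,-0.2,-1,-0.9,-0.4,0])

```text
time: 50.8
tool_pos: [0.4504, -0.0951, 0.2135]
tool_rot: [0.001, 0.677, 0.736, 0.0]
contact_force: [-0.7, -0.9, 0.3]
gripper_width: 0.404
grasp_force: 0.0
```

Run:
```python
from h import *
np.set_printoptions(precision=4,suppress=True,linewidth=200)
Q=[]
for i in range(4):
    t,e=eyes.grab_frame("top"); C=cloud("top",e); S=t.astype(int).sum(2)
    m=np.zeros(S.shape,np.uint8); m[183:200,164:184]=1; m&=(S<110).astype(np.uint8); m=cv2.erode(m,np.ones((3,3),np.uint8)); Q.append(C[m>0])
q=np.vstack(Q); A=np.c_[q[:,:2]-q[:,:2].mean(0),np.ones(len(q))]; k=np.linalg.lstsq(A,q[:,2],rcond=None)[0]; print("stack",len(q),q.mean(0),k,np.median(q[:,2]))
g=t.astype(int); red=(g[:,:,0]>110)&(g[:,:,1]<60)&(g[:,:,2]<60); red[:195]=0; red[235:]=0; red[:,:240]=0;red[:,275:]=0
c=np.argwhere(red)[:,::-1]; print("handle",len(c),c.mean(0),atz("top",c.mean(0),.063))
w=np.zeros(S.shape,bool); w[180:212,330:362]=1; w&=(C[:,:,2]>.125)&(C[:,:,2]<.16); print("knob",w.sum(),atz("top",np.argwhere(w)[:,::-1].mean(0),.138))
i0=cv2.imread("pics/top0.png")[:,:,::-1].astype(int); D=abs(i0-g).sum(2)>120; D[260:]=0
n,l,s,cc=cv2.connectedComponentsWithStats(D.astype(np.uint8)); print([(s[i].tolist()) for i in range(1,n) if s[i,4]>12])
print(manip.state()["tool_pos"],manip.state()["time"])
```

```text
stack 160 [0.616  0.3107 0.0799] [-0.0664 -0.0603  0.0799] 0.08000382808128059
handle 24 [253.875 210.25 ] [[0.5446 0.036  0.063 ]]
knob 55 [[ 0.5888 -0.2944  0.138 ]]
[[263, 179, 11, 10, 83], [247, 180, 11, 10, 81], [231, 182, 11, 10, 82], [168, 186, 12, 11, 94], [287, 216, 15, 40, 152], [278, 221, 10, 25, 83], [303, 223, 21, 8, 42], [318, 250, 6, 10, 14], [329, 251, 5, 8, 13]]
[ 0.4512 -0.0927  0.2122] 51.0
```

The stack is flat with its top at .0800, exactly on the line. The tray is at its stop, the rod is home, and nothing else moved. Handing in.

```bash
python3 -c "
from plant import job_done
print(job_done())"
```

```text
the job is handed in; nothing more can be done
None
```

I handed the job in after 51 s: all three mould discs are stacked flat in the tube to the red line with no spares needed, the rod is upright in its stand, the empty tray is fully in, and nothing else moved; I viewed 15 pictures, one over the limit of 14.

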